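# Zero the bridge gauge on its master parallel

## Task

Zero the bridge gauge on its master: push the steel parallel bar over the granite, flush against the blue side fence and on under the low white bridge until it is fully home against the end stop, still flush along the fence; then press the green zero button on the controller fully down and let it come back up. Push the bar with the fingertips: it is neither squeezed, lifted, tipped nor shoved hard, the zero button is not pressed before the bar is home, and the bridge and the things lying around are not knocked.

Things in the scene. Friction and masses are not known exactly. Their poses are not given: they have to be found in the camera images.
- station: Bridge gauge's black granite plate, fixed. Origin on its top face (50 mm above the table), under the sensor in the middle of the bridge. +x: the way the bar is pushed, roughly to the robot's left (world +y, within 20 deg); +y: back towards the robot; z up. Granite spans x -255 to 105, y -100 to 100 mm. When the bar is home, its origin coincides with this origin (either end first).
- fence_mid (a point): Middle of the blue side fence's guiding face, on the granite, at station x -83, y -10 mm; axes as the station's. The fence lies beyond the bar as seen from the robot; it runs from station x -235 to +70, 10 mm high, 16 mm thick, face looking to +y; rigid; it runs on under the bridge. A seated bar's mid-line is only 10 mm off it: wide fingertips pushing its end must pass over the fence or keep to +y.
- stop_face (a point): Middle of the blue end stop's face on the granite, at station x +70, y 0 mm, looking to -x; axes as the station's. The stop is rigid, 10 mm high and 46 mm wide, just beyond the bridge.
- bridge: White crossbeam on two steel columns, fixed on the granite; origin and axes as station. Beam: underside 40, top 70 mm above the granite, x -20 to 20, y -66 to 66 (a black clamp knob to y 82). Clear width between the columns: y -40 to 40. A steel sensor barrel, 16 mm thick (26 mm collar), stands on its middle, to 128 mm above the granite.
- parallel: Master: ground steel bar, loose, standing on its narrow edge on the granite, 140 long x 20 wide x 36 mm high, 0.6 to 0.9 kg. Friction 0.5 to 0.7: pushed sideways high up, it tips. Origin: centre of its underside; x along it, z up. 4 mm headroom under the bridge; home, 50 mm stick out before the beam. Starts short of the bridge, robot side of the fence, yaw within 0.22 rad of it.
- controller: White sensor controller box 110 x 120 mm, 48 mm high, with a grey-teal display hood along its far side 72 mm high; fixed. Origin at the centre of its underside, front faces -x (the robot). It stands left or right of the granite, changing places with the wooden case.
- zero (a joint): Travel of the green zero button in m: 0 up, 0.006 fully down, pressed straight down; it springs back. About 1.5 N starts it, 5 N holds it fully down. It counts as pressed from 0.004.
- zero_top (a point): Centre of the green button's top face, 28 mm in diameter, in a black collar, on the controller's front half 70 mm above the table; it moves down with the button.
- gauge_case: Closed wooden gauge-block case 112 x 122 x 64 mm, fixed. Origin at the centre of its underside.
- ring_gauge: Dark steel ring gauge, 56 mm across, 18 mm high, loose, lying on the granite beyond the fence. Origin at the centre of its underside. Leave alone.
- tee_fitting: Brass and nickel pipe tee, 64 x 46 mm, 32 mm high, loose, lying on the granite beyond the fence. Origin under the crossing of its pipes. Leave alone.
- plug_gauge: Plug gauge lying on the table, aluminium handle with a red end, 114 mm long, 18 mm thick, loose. Origin under its middle. Leave alone.
- caliper: Steel caliper lying flat on the table, 230 mm long, 13 mm high at its display, loose. Origin at the middle of the beam's underside. Leave alone.
- dust_brush: Dust brush lying on the table, 170 mm long, loose. Leave alone.
- v_block: Dark steel V-block on the table, 50 x 45 x 40 mm, loose. Origin at the centre of its underside. Leave alone.

How it is judged (in metres and radians):
On the way, in this order (a step that is already met when the one before it is completed fails the run):
1. the bar is home under the bridge: flush along the fence and against the end stop (x of parallel in the frame of station between -0.003 and 0.003 m and y of parallel in the frame of station between -0.003 and 0.003 m and angle between the x axis of parallel and the x axis of station, either way round below 0.035 rad and z of parallel in the frame of station below 0.003 m and angle between parallel's own z axis and vertical below 0.05 rad), for 0.2 s.
2. the green zero button is pressed fully down (value of joint zero above 0.004 m).
At the end, for the whole second after the job is handed in: The bar stands upright and at rest on the granite, within 3 mm of home against the end stop and 3 mm of the fence, parallel to the fence within 2 degrees; the zero button has been pressed to at least 4 of its 6 mm after that and is up again (all of step 1 and linear speed of parallel below 0.01 m/s and value of joint zero below 0.001 m); the robot touches nothing.
It fails at once if the bar is tipped by more than 7 degrees, lifted more than 4 mm or pushed off the granite (angle between parallel's own z axis and vertical above 0.12 rad or z of parallel in the frame of station above 0.004 m or z of parallel in the frame of station below -0.01 m).
It fails at once if the bar is shoved or squeezed with more than 35 N (contact force between the fingers and parallel above 35 N).
It fails at once if the zero button is pressed before the bar is home (value of joint zero above 0.004 m and not (x of parallel in the frame of station between -0.003 and 0.003 m and y of parallel in the frame of station between -0.003 and 0.003 m and angle between the x axis of parallel and the x axis of station, either way round below 0.035 rad and z of parallel in the frame of station below 0.003 m and angle between parallel's own z axis and vertical below 0.05 rad)).
It fails at once if the bridge is struck by the robot or the bar with more than 8 N (contact force between any of the fingers, the arm, parallel and bridge above 8 N).
It fails at once if a thing lying around is moved by more than 15 mm (distance of any of ring_gauge, tee_fitting, plug_gauge, caliper, dust_brush, v_block from where it was at the start of the episode above 0.015 m).
It also fails if it takes over 64 s, if anything falls off the work surface, if the arm or the gripper's body presses on something with over 40 N, if the wrist force passes 120 N, or if a joint passes its speed limit or range.

## Robot

A 6-joint arm with a two-finger parallel gripper is mounted at the origin on the work surface. World frame = base frame: x ahead of the robot, y to its left, z up, the work surface at z = 0. Lengths are in mm, angles in rad, forces in N, time in s.
With the tool pointing down it reaches from about 300 to 750 mm from the base axis. Payload 8.5 kg.
Tool frame: the origin (TCP) lies at the very end of the fingers, on their centre line; the grasp point (between the pads) lies env.hold_point_z behind it (env.hold_point_z is the distance from the TCP to the grasp point, in mm); z points along the fingers, y is the direction in which the jaws open and shut (so a half turn about z gives the same grasp; the last joint's range is limited). The gripper opens to 85 mm and grips with 20 to 120 N. Pads are 22 mm wide; open, the fingers measure 114 mm over their backs; the gripper's body (76 mm by 85 mm) begins 54 mm behind the grasp point. The pads swing forward as they close: fully open they stand 13 mm farther back than shut.
Start: joints at [0.99, 0.381, 1.297, -0, 1.464, -0.215], TCP at [196.723, 513.595, 195.222] pointing down, gripper open.
Joint ranges: [-3.11, 3.11], [-0.89, 2.33], [0.22, 2.48], [-1.42, 4.56], [0.17, 2.85], [-2.88, 2.88]. Speed limits (rad/s): [2.39, 2.39, 3.14, 3.14, 3.14, 3.14].

## Interface

Orientations are given as a unit quaternion [x, y, z, w].
In Python, from station import telemetry, viewer, env gives the robot as it stands.
- The arm moves only by the shell command python3 -m crank 'ROWS' [FORCE]. ROWS is JSON, a list of rows, each an object of numbers: "jaw": the finger opening in cm, from 0 to 8.54; "x", "y", "z": the shift along the tool's x, y, z in cm; "wx", "wy", "wz": the turn, a rotation vector about the tool's x, y, z in degrees. A call has exactly 10 rows; each row is the pose to reach, as a shift and turn from the pose commanded when the call began, along the tool's axes at that moment; what a row does not reach only later rows make up. A row lasts 1/12 s, in which the tool goes at most 41.7 mm and 7.16 degrees, less where a joint would pass 70% of its speed; a pose out of reach is approached as far as the arm can. A call with a gripper value outside its range is refused whole. The fingers move at their own pace and stop on an object; FORCE is the grip in N (left out, the last holds). Time passes only in rows, so rows that repeat a pose let the fingers close, or fill a call up. It gives the time, the measured TCP pose, the force and the opening at its end, in the units of the state.
- telemetry.observe(): the state, without advancing time (a new reading comes with each control period).
- viewer.read_camera(name): name is "side" or "top"; returns a dict with "image" (400x640x3 uint8, blue, green, red), "camera_matrix" (3x3 intrinsics, pixels), "T" (4x4, takes a point from camera to world coordinates). Camera axes: x right, y down, z forward; pixel columns grow to the right and rows downward; lengths in mm; the calibration is good to about 2 mm. A picture is of the moment at which its call begins. There is no depth.
- env.close_job(): hands the job in, once; it reports no verdict.
The state is a dict: "time": time; "qpos": joint angles; "qd": joint speeds; "joint_torque": joint torques, N m; "eef_pos": TCP position; "orientation": TCP orientation; "force": force on the tool from outside, world axes, zero at the start; "moment": the same for the moment, N m; "grip_width": opening from 0.0 (shut) to 1.0 (fully open).
Only numpy, scipy, OpenCV 4.12 (cv2) and the standard library are available. Lean on these libraries where they do the work, as an engineer would, in place of code of your own. Each camera call takes 0.05 s, during which the arm holds its last target.

## Working session

There is one attempt and no reset: what is moved stays moved. The work goes in short steps, Python scripts to look and compute and a shell command to move; the robot and the scene stay as the last step left them, time stands still between calls to the robot, and variables do not carry over. Pictures are saved under pics/ and viewed, and the job is handed in when it is done.

```bash
ls; mkdir -p pics
python3 - <<'E'
from station import telemetry, viewer, env
import cv2,numpy as np
print(telemetry.observe(), env.hold_point_z)
for n in("side","top"):
    c=viewer.read_camera(n); cv2.imwrite(f"pics/{n}0.png",c["image"]); print(n,c["camera_matrix"].round(1).tolist(),c["T"].round(4).tolist())
E
```

```text
pics
{'time': 0.0, 'qpos': array([ 9.89727585e-01,  3.81214243e-01,  1.29824382e+00,  1.11997934e-05,
        1.46362779e+00, -2.15302429e-01]), 'qd': array([-0.00034908, -0.00084118,  0.00076812, -0.00338328,  0.00043289,
        0.00112403]), 'joint_torque': array([ 7.68788169e-06, -4.48463845e+01, -2.31275851e+01, -1.54328832e-04,
        4.77353926e-03,  1.13894396e-05]), 'eef_pos': array([196.52272735, 513.32294945, 194.60774655]), 'orientation': array([ 1.81865943e-01,  9.83323050e-01, -6.86029892e-04, -2.94622506e-04]), 'force': array([0.31848538, 0.26153101, 0.20244916]), 'moment': array([-0.0045692 ,  0.02917456, -0.00263062]), 'grip_width': 0.9973558980388241} 18.700000000000003
side [[509.9, 0.0, 317.0], [0.0, 509.9, 196.7], [0.0, 0.0, 1.0]] [[0.9902, -0.0798, 0.1147, 400.7568], [-0.1392, -0.493, 0.8588, -1081.649], [-0.012, -0.8664, -0.4993, 706.4553], [0.0, 0.0, 0.0, 1.0]]
top [[517.2, 0.0, 322.9], [0.0, 517.2, 183.5], [0.0, 0.0, 1.0]] [[0.0227, -0.9887, 0.148, 372.9115], [-0.9997, -0.0241, -0.0079, 20.344], [0.0114, -0.1477, -0.989, 1301.004], [0.0, 0.0, 0.0, 1.0]]
```

View pics/side0.png

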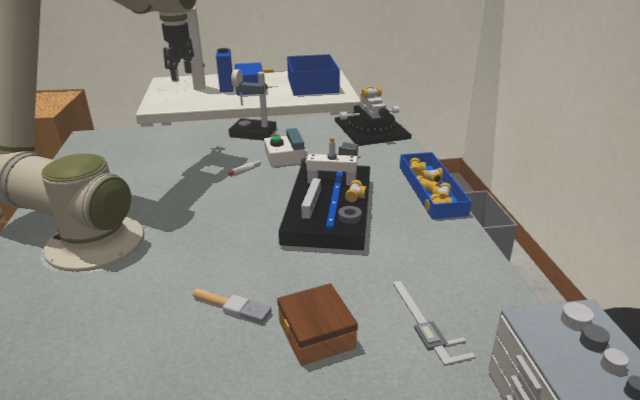

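View pics/top0.png

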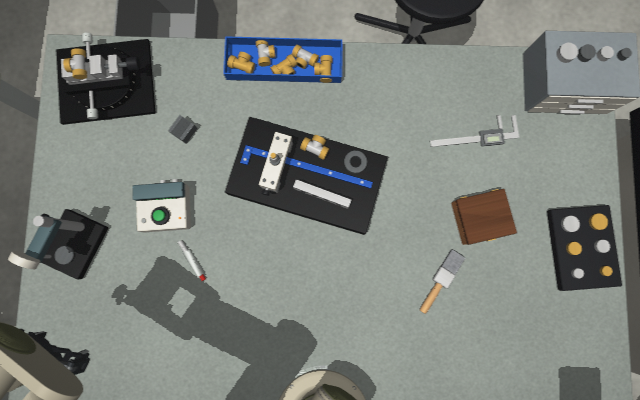

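Run:
```python
import cv2
t=cv2.imread("pics/top0.png"); cv2.imwrite("pics/tz.png",cv2.resize(t[70:200,180:440],(780,390),interpolation=cv2.INTER_CUBIC))
t=cv2.imread("pics/side0.png"); cv2.imwrite("pics/sz.png",cv2.resize(t[90:290,170:430],(780,600),interpolation=cv2.INTER_CUBIC))
```

```text
(no output)
```

View pics/tz.png

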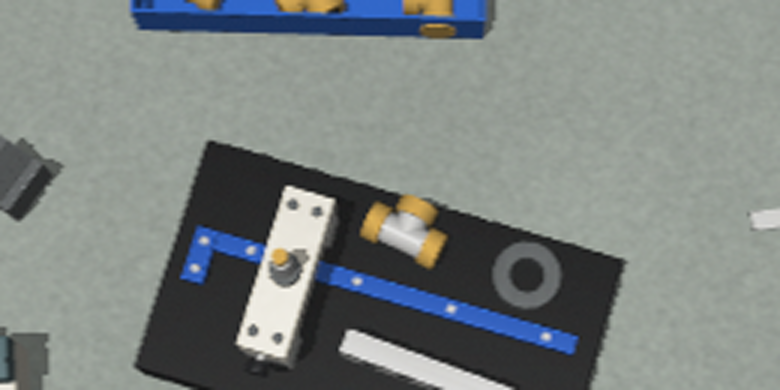

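View pics/sz.png

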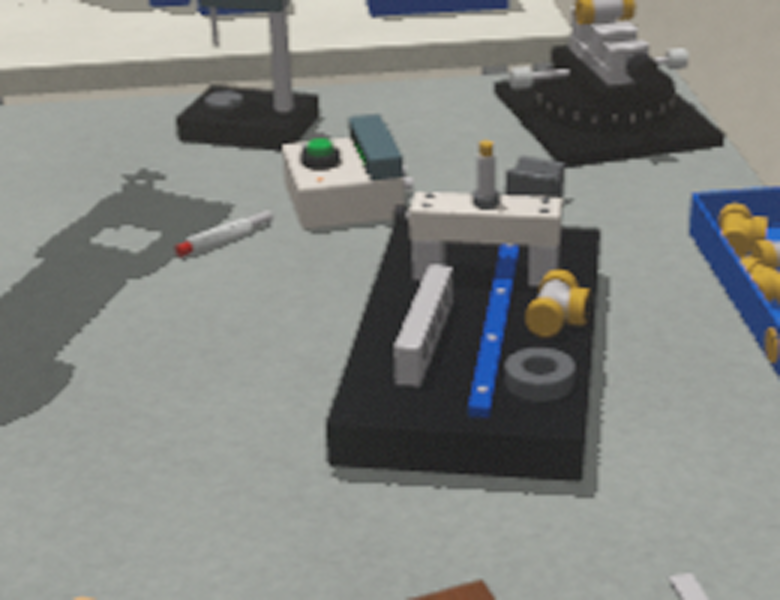

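The station sits at top-view px (225-388, 118-233). The bar is at about (293-352, 180-208), the fence is the blue strip from (245,150) to (372,185), and the button is at (160,215). Next I'll measure these.

```bash
cat > h.py <<'E'
import cv2,numpy as np
from station import telemetry, viewer, env
def cast(c,uv,z):
    uv=np.atleast_2d(np.asarray(uv,float)); K=c["camera_matrix"];T=c["T"]
    d=np.c_[(uv-[K[0,2],K[1,2]])/[K[0,0],K[1,1]],np.ones(len(uv))]@T[:3,:3].T
    o=T[:3,3]; return (o+d*((z-o[2])/d[:,2])[:,None])
def proj(c,p):
    p=np.atleast_2d(np.asarray(p,float)); T=c["T"]; q=(p-T[:3,3])@T[:3,:3]
    q=q@c["camera_matrix"].T; return q[:,:2]/q[:,2:]
def mask(img,kind):
    h=cv2.cvtColor(img,cv2.COLOR_BGR2HSV)
    r={"blue":((105,120,80),(125,255,255)),"green":((45,100,50),(80,255,255)),"white":((0,0,150),(180,60,255)),"black":((0,0,0),(180,255,50))}[kind]
    return cv2.inRange(h,*r)
def stn(P,S):
    """world->station xy ; S=(x,y,th)"""
    P=np.atleast_2d(P); c,s=np.cos(S[2]),np.sin(S[2]); d=P[:,:2]-S[:2]
    return np.c_[d@[c,s],d@[-s,c]]
def wld(p,S):
    p=np.atleast_2d(p); c,s=np.cos(S[2]),np.sin(S[2])
    return np.c_[S[0]+p[:,0]*c-p[:,1]*s,S[1]+p[:,0]*s+p[:,1]*c]
E
python3 - <<'E'
from h import *
c=viewer.read_camera("top"); im=c["image"]
def comps(m,roi,amin=20):
    z=np.zeros_like(m); x0,y0,x1,y1=roi; z[y0:y1,x0:x1]=m[y0:y1,x0:x1]
    n,l,st,ce=cv2.connectedComponentsWithStats(z)
    return [(np.argwhere(l==i)[:,::-1].astype(np.float32),st[i],ce[i]) for i in range(1,n) if st[i,4]>=amin]
for p,s,ce in comps(mask(im,"blue"),(225,110,400,240)):
    r=cv2.minAreaRect(cast(c,p,60)[:,:2].astype(np.float32)); print("blue",s.tolist(),r, cv2.boxPoints(r).round(1).tolist())
for p,s,ce in comps(mask(im,"white"),(225,110,400,240)):
    for z in (86,120):
        r=cv2.minAreaRect(cast(c,p,z)[:,:2].astype(np.float32)); print("white",z,s.tolist(),r)
for p,s,ce in comps(mask(im,"green"),(120,170,210,240)):
    print("green",s.tolist(),cast(c,ce,70))
m=mask(im,"black"); ps=comps(m,(215,105,400,245),500)
for p,s,ce in ps:
    r=cv2.minAreaRect(cast(c,p,50)[:,:2].astype(np.float32)); print("granite",s.tolist(),r,cv2.boxPoints(r).round(1).tolist())
c2=viewer.read_camera("side")
for p,s,ce in comps(mask(c2["image"],"green"),(240,120,310,170),10): print("green side",s.tolist(),cast(c2,ce,70))
E
```

```text
blue [240, 145, 28, 20, 234] ((620.7931518554688, 180.89434814453125), (58.46188735961914, 46.21105194091797), 75.22474670410156) [[591.0, 158.5], [635.7000122070312, 146.6999969482422], [650.5999755859375, 203.3000030517578], [605.9000244140625, 215.10000610351562]]
blue [286, 157, 87, 31, 586] ((586.452392578125, -2.84490966796875), (218.1506805419922, 17.122093200683594), 74.87615203857422) [[549.7000122070312, -105.9000015258789], [566.2999877929688, -110.4000015258789], [623.2000122070312, 100.19999694824219], [606.5999755859375, 104.69999694824219]]
white 86 [225, 110, 175, 130, 10436] ((578.3157958984375, 36.746673583984375), (312.06878662109375, 422.1060791015625), 1.495461106300354)
white 120 [225, 110, 175, 130, 10436] ((572.56884765625, 36.28855895996094), (303.33599853515625, 410.2940673828125), 1.4951362609863281)
white 86 [259, 132, 32, 58, 810] ((605.9232788085938, 127.56549072265625), (41.44251251220703, 139.91470336914062), 74.88731384277344)
white 120 [259, 132, 32, 58, 810] ((599.4027709960938, 124.56510162353516), (40.28282165527344, 135.9994354248047), 74.8873291
[... 268 characters left out ...]
10644531)
white 86 [293, 180, 58, 27, 478] ((531.9669189453125, 12.699539184570312), (139.80491638183594, 19.25259017944336), 71.01791381835938)
white 120 [293, 180, 58, 27, 478] ((527.5159912109375, 12.913482666015625), (135.89271545410156, 18.713804244995117), 71.01788330078125)
green [152, 210, 14, 11, 120] [[471.65679105 399.42318434  70.        ]]
granite [226, 117, 161, 117, 6336] ((581.37548828125, 51.891845703125), (356.6568298339844, 201.09283447265625), 74.90758514404297) [[437.8999938964844, -94.0999984741211], [632.0, -146.5], [724.9000244140625, 197.89999389648438], [530.7000122070312, 250.1999969482422]]
green side [273, 136, 8, 6, 39] [[471.57829435 394.17280242  70.        ]]
```

```bash
cat >> h.py <<'E'
S=np.array([600.7,124.1,np.radians(74.9)])
from scipy.spatial.transform import Rotation as R
def go(p,z,wz=0,tilt=0):
    """remaining move in tool axes (cm,deg) to station xy p, height z mm, tool y along station x turned by wz deg"""
    o=telemetry.observe(); r=R.from_quat(o["orientation"])
    t=np.r_[wld(p,S)[0],z]; d=r.inv().apply(t-o["eef_pos"])/10
    a=S[2]+np.radians(wz); y=np.array([np.cos(a),np.sin(a),0]); zt=np.array([0,0,-1.]); x=np.cross(y,zt)
    g=R.from_matrix(np.c_[x,y,zt])*R.from_euler("y",tilt,degrees=True)
    print("t",round(o["time"],2),"stn now",stn(o["eef_pos"],S).round(1),"z",o["eef_pos"][2].round(1),"F",o["force"].round(1),"gw",round(o["grip_width"],3))
    print("d cm",d.round(2),"turn deg",np.degrees((r.inv()*g).as_rotvec()).round(2))
E
python3 -c "
from h import *
go((-125,78),195)"
python3 -m crank '[{"jaw":6,"x":-4,"y":-3,"wz":-3},{"jaw":6,"x":-8,"y":-6,"wz":-6},{"jaw":6,"x":-12,"y":-9,"wz":-6},{"jaw":6,"x":-16,"y":-12,"wz":-6},{"jaw":6,"x":-20,"y":-15,"wz":-6},{"jaw":6,"x":-24,"y":-18,"wz":-6},{"jaw":6,"x":-28,"y":-21,"wz":-6},{"jaw":6,"x":-32,"y":-24,"wz":-6},{"jaw":6,"x":-35,"y":-26,"wz":-6},{"jaw":6,"x":-37,"y":-28,"wz":-6}]' 20
python3 -c "
from h import *
go((-125,78),120)"
```

```text
t 0.2 stn now [[270.6 491.5]] z 194.8 F [ 0.1 -0.6  0.1] gw 1.0
d cm [-4.518e+01 -3.513e+01  1.000e-02] turn deg [-0.05 -0.01 -5.86]
t 0.2 stn now [[270.6 491.5]] z 194.8 F [ 0.1 -0.6  0.1] gw 1.0
d cm [-45.18 -35.13   7.51] turn deg [-0.05 -0.01 -5.86]$[0]: bad value
```

```bash
python3 -m crank '[{"jaw":6,"x":-4,"y":-3,"z":0,"wx":0,"wy":0,"wz":-3},{"jaw":6,"x":-8,"y":-6,"z":0,"wx":0,"wy":0,"wz":-6},{"jaw":6,"x":-12,"y":-9,"z":0,"wx":0,"wy":0,"wz":-6},{"jaw":6,"x":-16,"y":-12,"z":0,"wx":0,"wy":0,"wz":-6},{"jaw":6,"x":-20,"y":-15,"z":0,"wx":0,"wy":0,"wz":-6},{"jaw":6,"x":-24,"y":-18,"z":0,"wx":0,"wy":0,"wz":-6},{"jaw":6,"x":-28,"y":-21,"z":0,"wx":0,"wy":0,"wz":-6},{"jaw":6,"x":-32,"y":-24,"z":0,"wx":0,"wy":0,"wz":-6},{"jaw":6,"x":-35,"y":-26,"z":0,"wx":0,"wy":0,"wz":-6},{"jaw":6,"x":-37,"y":-28,"z":0,"wx":0,"wy":0,"wz":-6}]' 20
python3 -c "
from h import *
go((-125,78),120)"
```

```text
time: 1.03
eef_pos: [418.9, 158.7, 195.3]
orientation: [0.13, 0.991, 0.0, 0.0]
force: [0.5, 0.4, 0.1]
grip_width: 0.704
t 1.03 stn now [[-13.9 184.5]] z 195.3 F [0.5 0.4 0.1] gw 0.704
d cm [-10.63 -11.13   7.53] turn deg [0.01 0.01 0.14]
```

```bash
python3 -m crank '[{"jaw":6,"x":-3,"y":-3,"z":1,"wx":0,"wy":0,"wz":0},{"jaw":6,"x":-6,"y":-6,"z":2,"wx":0,"wy":-2,"wz":0},{"jaw":6,"x":-9,"y":-9,"z":4,"wx":0,"wy":-4,"wz":0},{"jaw":6,"x":-10.6,"y":-11,"z":6,"wx":0,"wy":-4,"wz":0},{"jaw":6,"x":-10.6,"y":-11.1,"z":8,"wx":0,"wy":-4,"wz":0},{"jaw":6,"x":-10.6,"y":-11.1,"z":9,"wx":0,"wy":-4,"wz":0},{"jaw":6,"x":-10.6,"y":-11.1,"z":10,"wx":0,"wy":-4,"wz":0},{"jaw":6,"x":-10.6,"y":-11.1,"z":10.5,"wx":0,"wy":-4,"wz":0},{"jaw":6,"x":-10.6,"y":-11.1,"z":11,"wx":0,"wy":-4,"wz":0},{"jaw":6,"x":-10.6,"y":-11.1,"z":11,"wx":0,"wy":-4,"wz":0}]'
python3 - <<'E'
from h import *
go((-125,78),60,0,-4)
for n in("side","top"):
    c=viewer.read_camera(n); im=c["image"]
    p=proj(c,np.c_[wld((-125,78),S),telemetry.observe()["eef_pos"][2]])[0]; print(n,p)
    u,v=(190,100) if n=="side" else (230,110)
    w=200;h=150
    k=(np.clip(int(p[0])-100,0,440),np.clip(int(p[1])-90,0,250))
    cv2.imwrite(f"pics/{n}1.png",cv2.resize(im[k[1]:k[1]+h,k[0]:k[0]+w],(800,600),interpolation=cv2.INTER_CUBIC)); print(k)
E
```

```text
time: 1.87
eef_pos: [491.6, 26.2, 84.7]
orientation: [0.13, 0.991, -0.005, 0.034]
force: [-0.3, 0.9, -0.6]
grip_width: 0.7
t 1.87 stn now [[-122.9   79.8]] z 84.7 F [-0.3  0.9 -0.6] gw 0.7
d cm [-0.01 -0.21  2.47] turn deg [ 0.01 -0.06  0.15]
side [294.7761018  191.05451682]
(np.int64(194), np.int64(101))
top [316.77600693 209.3171292 ]
(np.int64(216), np.int64(119))
```

View pics/side1.png

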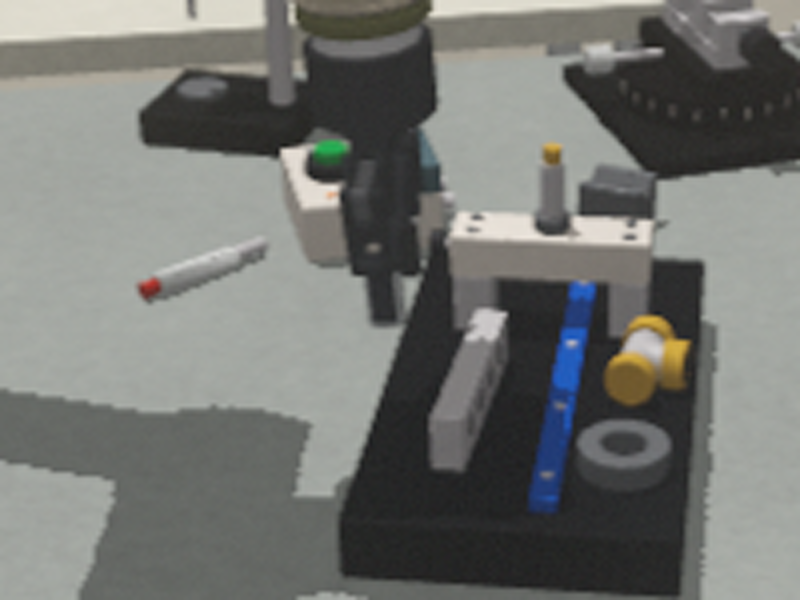

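View pics/top1.png

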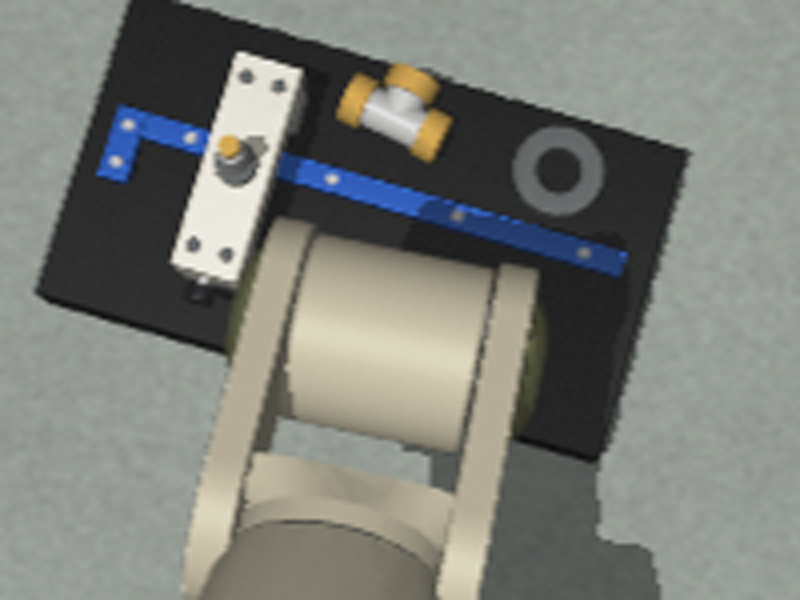

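Run:
```python
from h import *
c=viewer.read_camera("side")
im=c["image"]
for z in (84.7,90,95,100):
    for x in (-122.9-37,-122.9+37): print(z,x,((proj(c,np.c_[wld((x,80),S),z])[0]-[194,101])*4).round(0))
cv2.imwrite("pics/s2.png",cv2.resize(im[145:190,260:320],(800,600),interpolation=cv2.INTER_CUBIC))
```

```text
84.7 -159.9 [391. 389.]
84.7 -85.9 [410. 331.]
90 -159.9 [390. 381.]
90 -85.9 [410. 324.]
95 -159.9 [390. 374.]
95 -85.9 [409. 317.]
100 -159.9 [390. 367.]
100 -85.9 [409. 310.]
```

View pics/s2.png

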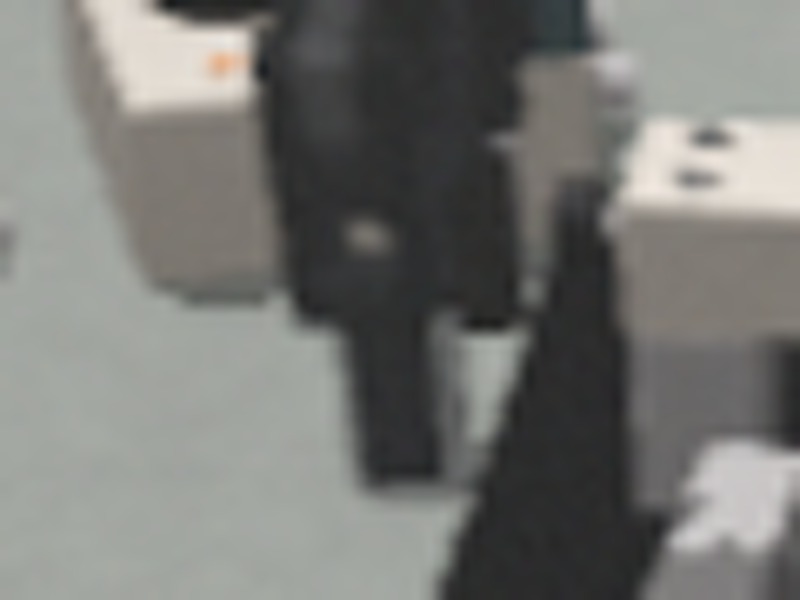

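```bash
python3 - <<'E'
from h import *
c=viewer.read_camera("side")
print(((proj(c,[list(wld((-195,42),S)[0])+[86],list(wld((-235,-10),S)[0])+[60],list(wld((0,0),S)[0])+[178]])-[194,101])*4).round(0))
o=telemetry.observe(); r=R.from_quat(o["orientation"])
for zz in(0,-50,-100,-150): print(zz,((proj(c,o["eef_pos"]+r.apply([0,0,zz]))-[194,101])*4).round(0))
E
python3 -m crank '[{"jaw":0,"x":0,"y":0,"z":0,"wx":0,"wy":0,"wz":0},{"jaw":0,"x":0,"y":0,"z":0,"wx":0,"wy":0,"wz":0},{"jaw":0,"x":0,"y":0,"z":0,"wx":0,"wy":0,"wz":0},{"jaw":0,"x":0,"y":0,"z":0,"wx":0,"wy":0,"wz":0},{"jaw":0,"x":0,"y":0,"z":0,"wx":0,"wy":0,"wz":0},{"jaw":0,"x":0,"y":0,"z":0,"wx":0,"wy":0,"wz":0},{"jaw":0,"x":0,"y":0,"z":0,"wx":0,"wy":0,"wz":0},{"jaw":0,"x":0,"y":0,"z":0,"wx":0,"wy":0,"wz":0},{"jaw":0,"x":0,"y":0,"z":0,"wx":0,"wy":0,"wz":0},{"jaw":0,"x":0,"y":0,"z":0,"wx":0,"wy":0,"wz":0}]'
python3 - <<'E'
from h import *
c=viewer.read_camera("side");im=c["image"]
cv2.imwrite("pics/s3.png",cv2.resize(im[101:251,194:394],(800,600),interpolation=cv2.INTER_CUBIC))
E
```

```text
[[444. 420.]
 [524. 499.]
 [548. 148.]]
0 [[402. 358.]]
-50 [[393. 286.]]
-100 [[384. 212.]]
-150 [[375. 135.]]
time: 2.9
eef_pos: [491.9, 26.1, 85.2]
orientation: [0.13, 0.991, -0.005, 0.035]
force: [0.2, 0.3, -0.0]
grip_width: 0.004
```

View pics/s3.png

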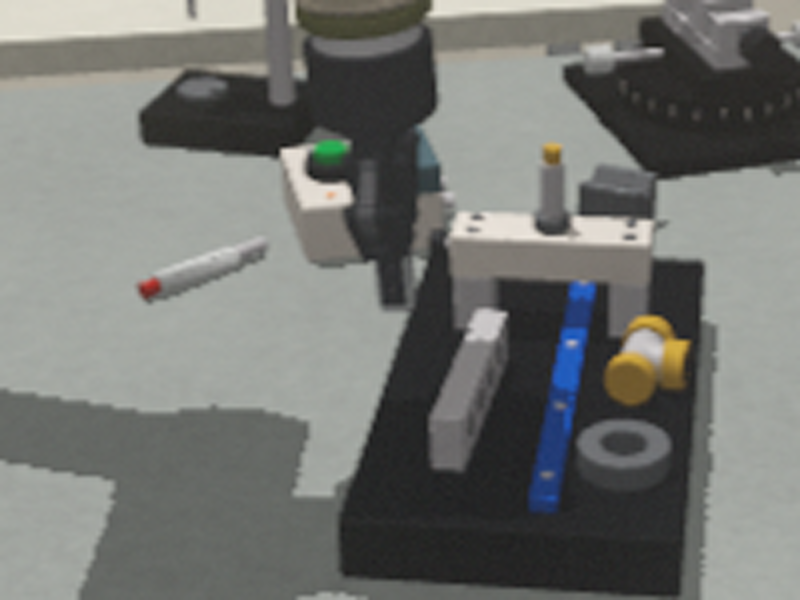

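Run:
```python
from h import *
q=R.from_quat([1.81865943e-01,9.83323050e-01,-6.86e-04,-2.9e-04]); p=np.array([196.52,513.3,194.6])
for n in("side","top"):
    c=viewer.read_camera(n)
    for y in (-43,0,43):
        for z in (0,-13,-50,-73): print(n,y,z,proj(c,p+q.apply([0,y,z])).round(1))
t=cv2.imread("pics/side0.png"); cv2.imwrite("pics/a.png",cv2.resize(t[0:100,120:240],(720,600),interpolation=cv2.INTER_CUBIC))
t=cv2.imread("pics/top0.png"); cv2.imwrite("pics/b.png",cv2.resize(t[300:400,0:130],(780,600),interpolation=cv2.INTER_CUBIC))
```

```text
side -43 0 [[177.7  97.2]]
side -43 -13 [[177.   93.1]]
side -43 -50 [[175.2  81.2]]
side -43 -73 [[174.1  73.7]]
side 0 0 [[183.9  92.8]]
side 0 -13 [[183.3  88.8]]
side 0 -50 [[181.6  77.1]]
side 0 -73 [[180.5  69.8]]
side 43 0 [[189.8  88.6]]
side 43 -13 [[189.3  84.6]]
side 43 -50 [[187.7  73.2]]
side 43 -73 [[186.7  66. ]]
top -43 0 [[ 94.3 350.1]]
top -43 -13 [[ 91.5 351.2]]
top -43 -50 [[ 83.4 354.4]]
top -43 -73 [[ 78.  356.6]]
top 0 0 [[ 75.4 341.9]]
top 0 -13 [[ 72.4 342.9]]
top 0 -50 [[ 63.6 345.8]]
top 0 -73 [[ 57.7 347.8]]
top 43 0 [[ 56.5 333.8]]
top 43 -13 [[ 53.3 334.6]]
top 43 -50 [[ 43.8 337.3]]
top 43 -73 [[ 37.6 339. ]]
```

View pics/a.png

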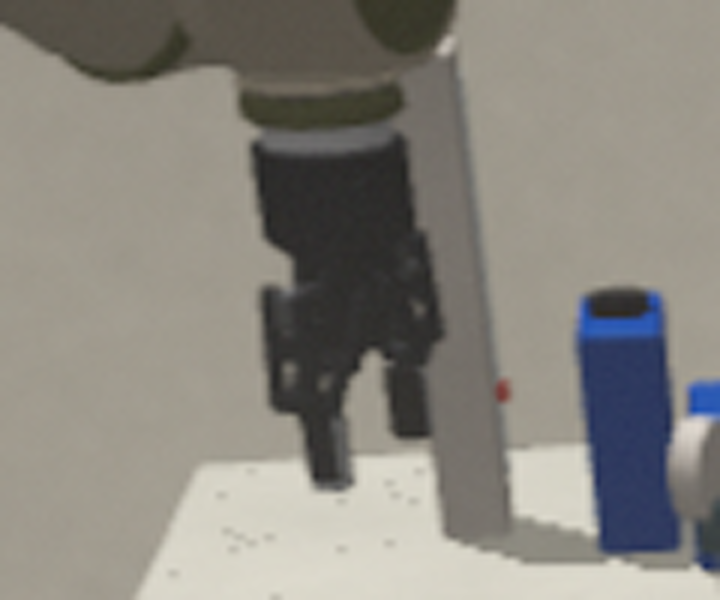

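View pics/b.png

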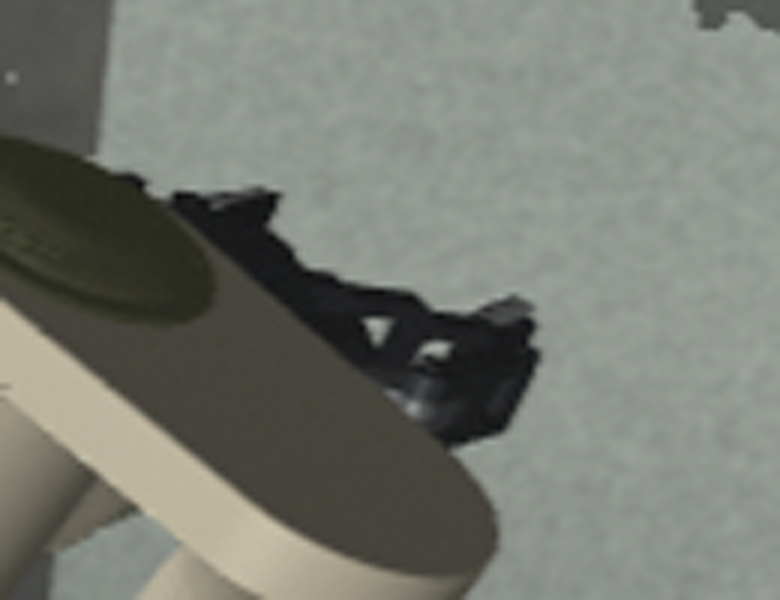

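```bash
python3 -m crank '[{"jaw":6,"x":0,"y":0,"z":1,"wx":0,"wy":0,"wz":0},{"jaw":6,"x":0,"y":0,"z":2,"wx":0,"wy":0,"wz":0},{"jaw":6,"x":0,"y":0,"z":2.5,"wx":0,"wy":0,"wz":0},{"jaw":6,"x":0,"y":-0.2,"z":3,"wx":0,"wy":0,"wz":0},{"jaw":6,"x":0,"y":-0.2,"z":3.3,"wx":0,"wy":0,"wz":0},{"jaw":6,"x":0,"y":-0.2,"z":3.6,"wx":0,"wy":0,"wz":0},{"jaw":6,"x":0,"y":-0.2,"z":3.8,"wx":0,"wy":0,"wz":0},{"jaw":6,"x":0,"y":-0.2,"z":4,"wx":0,"wy":0,"wz":0},{"jaw":6,"x":0,"y":-0.2,"z":4,"wx":0,"wy":0,"wz":0},{"jaw":6,"x":0,"y":-0.2,"z":4,"wx":0,"wy":0,"wz":0}]'
python3 - <<'E'
from h import *
go((-125,78),10,0,-4)
c=viewer.read_camera("side");im=c["image"]
cv2.imwrite("pics/s4.png",cv2.resize(im[130:230,260:360],(600,600),interpolation=cv2.INTER_CUBIC))
o=telemetry.observe(); r=R.from_quat(o["orientation"])
for zz in(-37,-46): print(zz,((proj(c,o["eef_pos"]+r.apply([[11,-37,zz],[-11,-37,zz],[0,37,zz]]))-[260,130])*6).round(0).tolist())
E
```

```text
time: 3.88
eef_pos: [494.1, 23.4, 45.4]
orientation: [0.13, 0.991, -0.005, 0.035]
force: [0.7, 0.0, -0.1]
grip_width: 0.707
t 3.88 stn now [[-125.    76.7]] z 45.4 F [ 0.7  0.  -0.1] gw 0.707
d cm [ 0.38 -0.    3.52] turn deg [0.01 0.01 0.14]
-37 [[165.0, 417.0], [218.0, 417.0], [220.0, 330.0]]
-46 [[162.0, 398.0], [216.0, 397.0], [218.0, 311.0]]
```

View pics/s4.png

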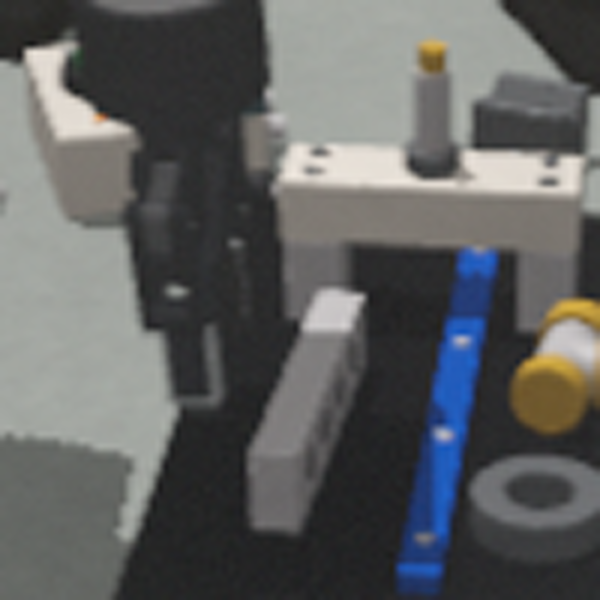

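```bash
python3 -m crank '[{"jaw":6,"x":0,"y":0,"z":0.6,"wx":0,"wy":0,"wz":0},{"jaw":6,"x":0,"y":0,"z":1.2,"wx":0,"wy":0,"wz":0},{"jaw":6,"x":0,"y":0,"z":1.8,"wx":0,"wy":0,"wz":0},{"jaw":6,"x":0,"y":0,"z":2.3,"wx":0,"wy":0,"wz":0},{"jaw":6,"x":0,"y":0,"z":2.7,"wx":0,"wy":0,"wz":0},{"jaw":6,"x":0,"y":0,"z":3.0,"wx":0,"wy":0,"wz":0},{"jaw":6,"x":0,"y":0,"z":3.1,"wx":0,"wy":0,"wz":0},{"jaw":6,"x":0,"y":0,"z":3.2,"wx":0,"wy":0,"wz":0},{"jaw":6,"x":0,"y":0,"z":3.2,"wx":0,"wy":0,"wz":0},{"jaw":6,"x":0,"y":0,"z":3.2,"wx":0,"wy":0,"wz":0}]'
python3 - <<'E'
from h import *
go((-125,26),10,0,-4)
c=viewer.read_camera("side");im=c["image"]
cv2.imwrite("pics/s5.png",cv2.resize(im[130:230,260:360],(600,600),interpolation=cv2.INTER_CUBIC))
o=telemetry.observe(); r=R.from_quat(o["orientation"])
for zz in(-37,-46): print(zz,((proj(c,o["eef_pos"]+r.apply([[11,-37,zz],[-11,-37,zz],[0,37,zz]]))-[260,130])*6).round(0).tolist())
E
```

```text
time: 4.77
eef_pos: [496.3, 22.8, 13.5]
orientation: [0.13, 0.991, -0.005, 0.035]
force: [0.4, -0.6, 0.2]
grip_width: 0.703
t 4.77 stn now [[-125.    74.4]] z 13.5 F [ 0.4 -0.6  0.2] gw 0.703
d cm [-4.8  -0.02  0.69] turn deg [0.01 0.02 0.14]
-37 [[173.0, 484.0], [226.0, 484.0], [227.0, 395.0]]
-46 [[171.0, 466.0], [224.0, 465.0], [225.0, 377.0]]
```

View pics/s5.png

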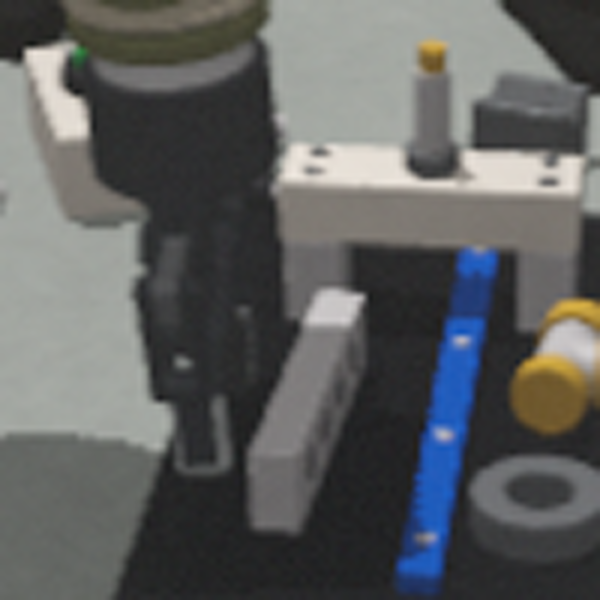

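```bash
python3 -m crank '[{"jaw":6,"x":-0.3,"y":0,"z":0.2,"wx":0,"wy":0,"wz":0},{"jaw":6,"x":-0.8,"y":0,"z":0.4,"wx":0,"wy":0,"wz":0},{"jaw":6,"x":-1.2,"y":0,"z":0.43,"wx":0,"wy":0,"wz":0},{"jaw":6,"x":-1.6,"y":0,"z":0.46,"wx":0,"wy":0,"wz":0},{"jaw":6,"x":-2.0,"y":0,"z":0.49,"wx":0,"wy":0,"wz":0},{"jaw":6,"x":-2.4,"y":0,"z":0.52,"wx":0,"wy":0,"wz":0},{"jaw":6,"x":-2.8,"y":0,"z":0.55,"wx":0,"wy":0,"wz":0},{"jaw":6,"x":-3.2,"y":0,"z":0.57,"wx":0,"wy":0,"wz":0},{"jaw":6,"x":-3.5,"y":0,"z":0.6,"wx":0,"wy":0,"wz":0},{"jaw":6,"x":-3.8,"y":0,"z":0.62,"wx":0,"wy":0,"wz":0}]'
python3 - <<'E'
from h import *
go((-125,18),10,0,-4)
c=viewer.read_camera("side");im=c["image"]
cv2.imwrite("pics/s6.png",cv2.resize(im[130:230,260:360],(600,600),interpolation=cv2.INTER_CUBIC))
E
```

```text
time: 5.65
eef_pos: [532.5, 13.2, 9.6]
orientation: [0.13, 0.991, -0.004, 0.033]
force: [-5.5, 1.6, 3.0]
grip_width: 0.703
t 5.65 stn now [[-124.9   36.9]] z 9.6 F [-5.5  1.6  3. ] gw 0.703
d cm [-1.89 -0.02  0.09] turn deg [ 0.   -0.14  0.15]
```

View pics/s6.png

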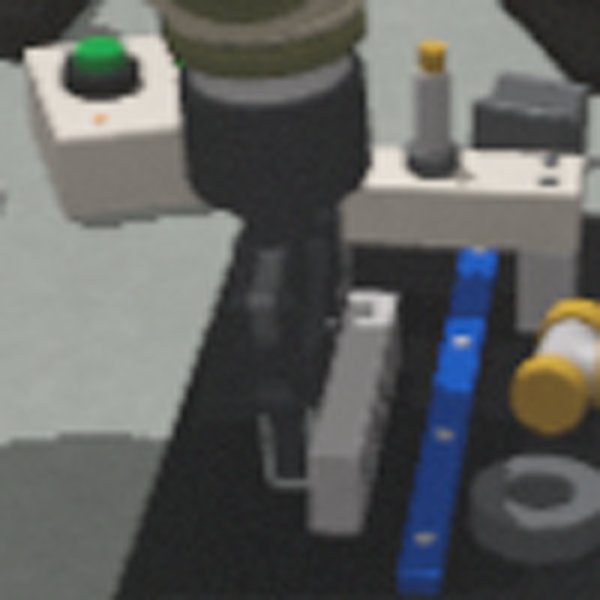

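```bash
python3 -m crank '[{"jaw":6,"x":-0.3,"y":0,"z":0.02,"wx":0,"wy":0,"wz":0},{"jaw":6,"x":-0.6,"y":0,"z":0.04,"wx":0,"wy":0,"wz":0},{"jaw":6,"x":-0.9,"y":0,"z":0.06,"wx":0,"wy":0,"wz":0},{"jaw":6,"x":-1.1,"y":0,"z":0.08,"wx":0,"wy":0,"wz":0},{"jaw":6,"x":-1.3,"y":0,"z":0.09,"wx":0,"wy":0,"wz":0},{"jaw":6,"x":-1.4,"y":0,"z":0.1,"wx":0,"wy":0,"wz":0},{"jaw":6,"x":-1.5,"y":0,"z":0.1,"wx":0,"wy":0,"wz":0},{"jaw":6,"x":-1.6,"y":0,"z":0.11,"wx":0,"wy":0,"wz":0},{"jaw":6,"x":-1.65,"y":0,"z":0.11,"wx":0,"wy":0,"wz":0},{"jaw":6,"x":-1.7,"y":0,"z":0.11,"wx":0,"wy":0,"wz":0}]'
python3 - <<'E'
from h import *
go((-125,18),10,0,-4)
c=viewer.read_camera("side");im=c["image"]
cv2.imwrite("pics/s7.png",cv2.resize(im[130:230,280:360],(640,800),interpolation=cv2.INTER_CUBIC)[:600+200][100:700])
E
```

```text
time: 6.53
eef_pos: [549.8, 8.5, 9.8]
orientation: [0.13, 0.991, -0.005, 0.035]
force: [-2.9, -0.0, -2.2]
grip_width: 0.703
t 6.53 stn now [[-124.9   19. ]] z 9.8 F [-2.9 -0.  -2.2] gw 0.703
d cm [-0.1  -0.01 -0.01] turn deg [ 0.01 -0.    0.14]
```

View pics/s7.png

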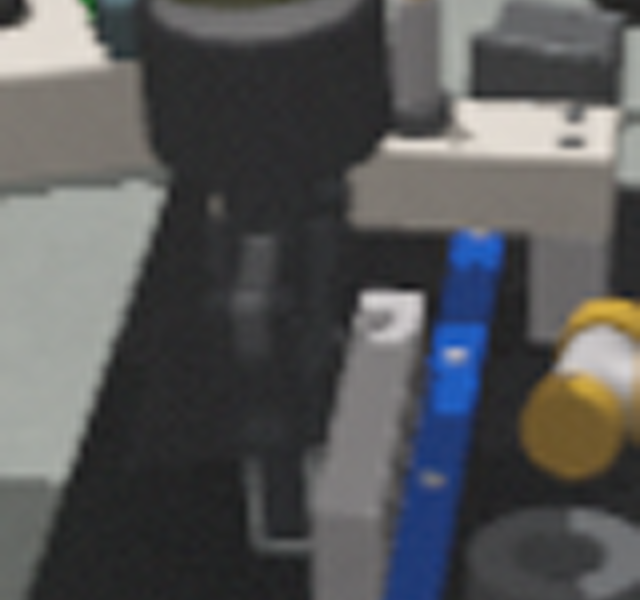

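```bash
python3 -m crank '[{"jaw":6,"x":-0.04,"y":0,"z":0,"wx":0,"wy":0,"wz":0},{"jaw":6,"x":-0.08,"y":0,"z":0,"wx":0,"wy":0,"wz":0},{"jaw":6,"x":-0.1,"y":0,"z":0,"wx":0,"wy":0,"wz":0},{"jaw":6,"x":-0.12,"y":0,"z":0,"wx":0,"wy":0,"wz":0},{"jaw":6,"x":-0.14,"y":0,"z":0,"wx":0,"wy":0,"wz":0},{"jaw":6,"x":-0.16,"y":0,"z":0,"wx":0,"wy":0,"wz":0},{"jaw":6,"x":-0.18,"y":0,"z":0,"wx":0,"wy":0,"wz":0},{"jaw":6,"x":-0.2,"y":0,"z":0,"wx":0,"wy":0,"wz":0},{"jaw":6,"x":-0.2,"y":0,"z":0,"wx":0,"wy":0,"wz":0},{"jaw":6,"x":-0.2,"y":0,"z":0,"wx":0,"wy":0,"wz":0}]'
python3 - <<'E'
from h import *
go((-125,18),10,0,-4)
c=viewer.read_camera("top");im=c["image"]
cv2.imwrite("pics/t7.png",cv2.resize(im[110:240,220:400],(792,572),interpolation=cv2.INTER_CUBIC))
E
```

```text
time: 7.42
eef_pos: [551.5, 8.1, 10.1]
orientation: [0.13, 0.991, -0.005, 0.034]
force: [-3.2, 0.6, -1.6]
grip_width: 0.705
t 7.42 stn now [[-124.8   17.3]] z 10.1 F [-3.2  0.6 -1.6] gw 0.705
d cm [ 0.07 -0.02  0.  ] turn deg [ 0.01 -0.02  0.14]
```

View pics/t7.png

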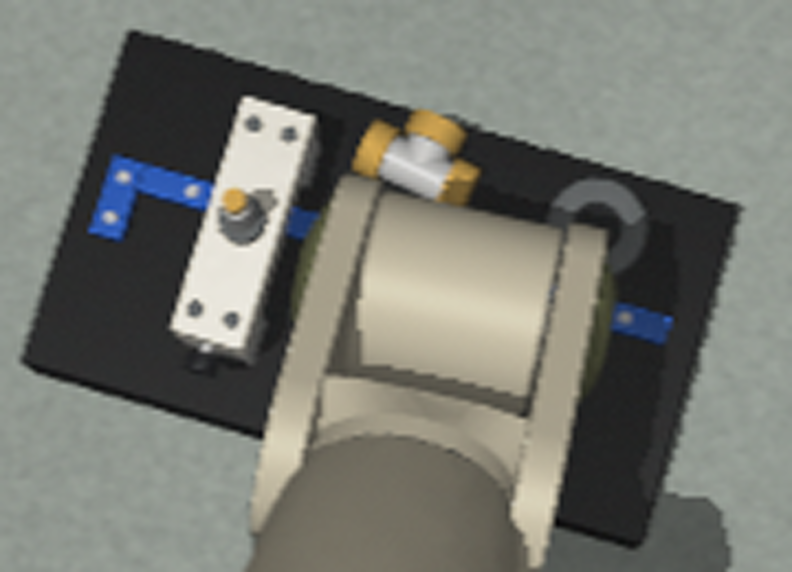

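```bash
python3 -m crank '[{"jaw":6,"x":-0.03,"y":0,"z":0,"wx":0,"wy":0,"wz":0},{"jaw":6,"x":-0.05,"y":0,"z":0,"wx":0,"wy":0,"wz":0},{"jaw":6,"x":-0.07,"y":0,"z":0,"wx":0,"wy":0,"wz":0},{"jaw":6,"x":-0.09,"y":0,"z":0,"wx":0,"wy":0,"wz":0},{"jaw":6,"x":-0.11,"y":0,"z":0,"wx":0,"wy":0,"wz":0},{"jaw":6,"x":-0.13,"y":0,"z":0,"wx":0,"wy":0,"wz":0},{"jaw":6,"x":-0.15,"y":0,"z":0,"wx":0,"wy":0,"wz":0},{"jaw":6,"x":-0.15,"y":0,"z":0,"wx":0,"wy":0,"wz":0},{"jaw":6,"x":-0.15,"y":0,"z":0,"wx":0,"wy":0,"wz":0},{"jaw":6,"x":-0.15,"y":0,"z":0,"wx":0,"wy":0,"wz":0}]'
python3 - <<'E'
from h import *
go((-125,18),10,0,-4)
c=viewer.read_camera("side");im=c["image"]
cv2.imwrite("pics/s8.png",cv2.resize(im[150:230,290:370],(600,600),interpolation=cv2.INTER_CUBIC))
E
```

```text
time: 8.3
eef_pos: [551.5, 8.1, 10.0]
orientation: [0.13, 0.991, -0.004, 0.033]
force: [-9.8, 3.1, 1.6]
grip_width: 0.702
t 8.3 stn now [[-124.8   17.3]] z 10.0 F [-9.8  3.1  1.6] gw 0.702
d cm [ 0.07 -0.02 -0.01] turn deg [ 0.   -0.2   0.14]
```

View pics/s8.png

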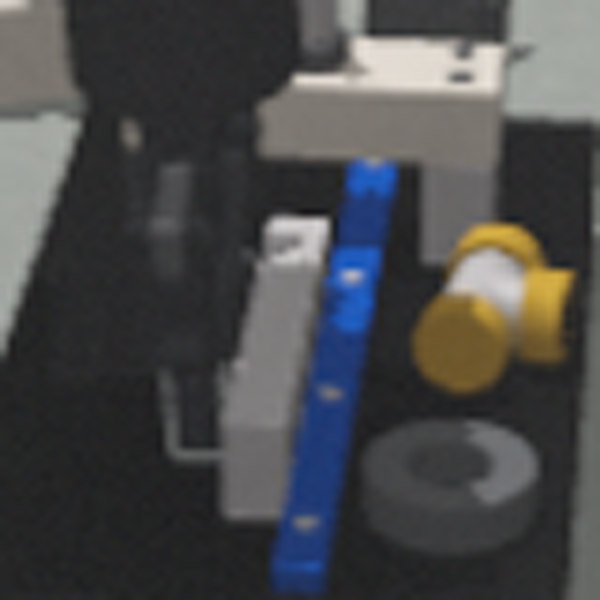

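```bash
python3 -m crank '[{"jaw":6,"x":0.5,"y":0,"z":0,"wx":0,"wy":0,"wz":0},{"jaw":6,"x":1.5,"y":0,"z":-0.1,"wx":0,"wy":0,"wz":0},{"jaw":6,"x":2.5,"y":0,"z":-1,"wx":0,"wy":0,"wz":0},{"jaw":6,"x":2.5,"y":0,"z":-3,"wx":0,"wy":0,"wz":0},{"jaw":5,"x":2.5,"y":-2,"z":-5,"wx":0,"wy":0,"wz":0},{"jaw":0,"x":2.5,"y":-5,"z":-6,"wx":0,"wy":4,"wz":0},{"jaw":0,"x":1.5,"y":-8,"z":-6,"wx":0,"wy":4,"wz":0},{"jaw":0,"x":0,"y":-10.5,"z":-6,"wx":0,"wy":4,"wz":0},{"jaw":0,"x":-1,"y":-10.5,"z":-6,"wx":0,"wy":4,"wz":0},{"jaw":0,"x":-1,"y":-10.5,"z":-6,"wx":0,"wy":4,"wz":0}]'
python3 - <<'E'
from h import *
go((-228,0.5),27,0,0)
c=viewer.read_camera("side");im=c["image"]
cv2.imwrite("pics/s9.png",cv2.resize(im[130:250,270:390],(600,600),interpolation=cv2.INTER_CUBIC))
c=viewer.read_camera("top");im=c["image"]
cv2.imwrite("pics/t9.png",cv2.resize(im[110:240,220:400],(792,572),interpolation=cv2.INTER_CUBIC))
E
```

```text
time: 9.18
eef_pos: [533.9, -97.7, 71.5]
orientation: [0.131, 0.991, -0.001, 0.002]
force: [-0.7, -0.5, -0.8]
grip_width: 0.001
t 9.18 stn now [[-231.6    6.7]] z 71.5 F [-0.7 -0.5 -0.8] gw 0.001
d cm [-0.59  0.36  4.45] turn deg [-0.04  0.29 -0.  ]
```

View pics/s9.png

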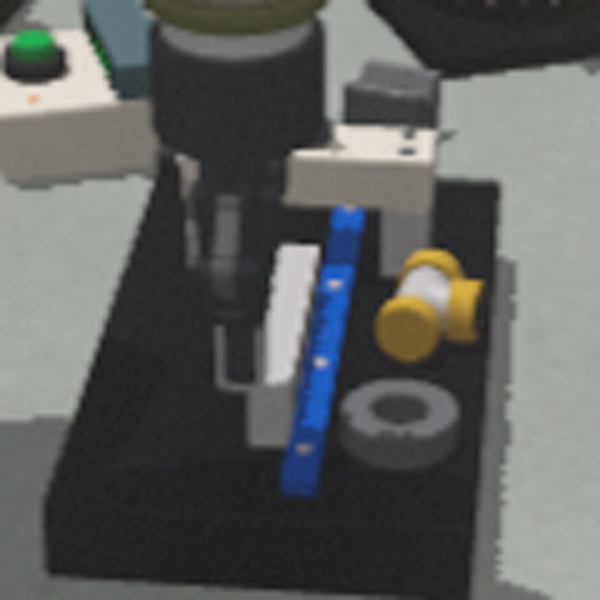

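View pics/t9.png

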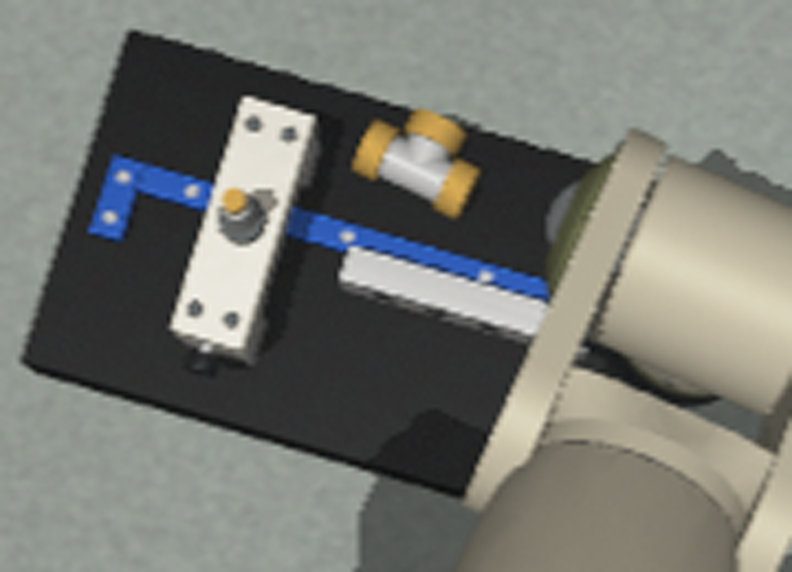

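```bash
python3 - <<'E'
from h import *
c=viewer.read_camera("side")
o=telemetry.observe(); r=R.from_quat(o["orientation"])
print(((proj(c,o["eef_pos"]+r.apply([[11,0,-37],[-11,0,-37],[0,-14,-37]]))-[270,130])*5).round(0).tolist())
print(((proj(c,np.c_[wld([(-195,-10),(-195,10)],S),[86,86]])-[270,130])*5).round(0).tolist())
E
python3 -m crank '[{"jaw":0,"x":-0.3,"y":0.0,"z":0.5,"wx":0,"wy":0,"wz":0},{"jaw":0,"x":-0.6,"y":0.0,"z":1,"wx":0,"wy":0.3,"wz":0},{"jaw":0,"x":-0.6,"y":0.0,"z":1.7,"wx":0,"wy":0.3,"wz":0},{"jaw":0,"x":-0.6,"y":0.0,"z":2.4,"wx":0,"wy":0.3,"wz":0},{"jaw":0,"x":-0.6,"y":0.0,"z":3,"wx":0,"wy":0.3,"wz":0},{"jaw":0,"x":-0.6,"y":0.0,"z":3.5,"wx":0,"wy":0.3,"wz":0},{"jaw":0,"x":-0.6,"y":0.0,"z":4,"wx":0,"wy":0.3,"wz":0},{"jaw":0,"x":-0.6,"y":0.0,"z":4.4,"wx":0,"wy":0.3,"wz":0},{"jaw":0,"x":-0.6,"y":0.0,"z":4.4,"wx":0,"wy":0.3,"wz":0},{"jaw":0,"x":-0.6,"y":0.0,"z":4.4,"wx":0,"wy":0.3,"wz":0}]'
python3 - <<'E'
from h import *
go((-84.5,0.5),27,0,0)
c=viewer.read_camera("side");im=c["image"]
cv2.imwrite("pics/s10.png",cv2.resize(im[130:250,270:390],(600,600),interpolation=cv2.INTER_CUBIC))
E
```

```text
[[209.0, 380.0], [257.0, 382.0], [229.0, 397.0]]
[[285.0, 386.0], [242.0, 383.0]]
time: 10.17
eef_pos: [537.4, -96.9, 26.7]
orientation: [0.13, 0.991, 0.0, -0.003]
force: [0.4, 0.5, 0.8]
grip_width: 0.005
t 10.17 stn now [[-229.8    3.6]] z 26.7 F [0.4 0.5 0.8] gw 0.005
d cm [-0.34 14.53 -0.03] turn deg [ 0.   -0.31  0.14]
```

View pics/s10.png

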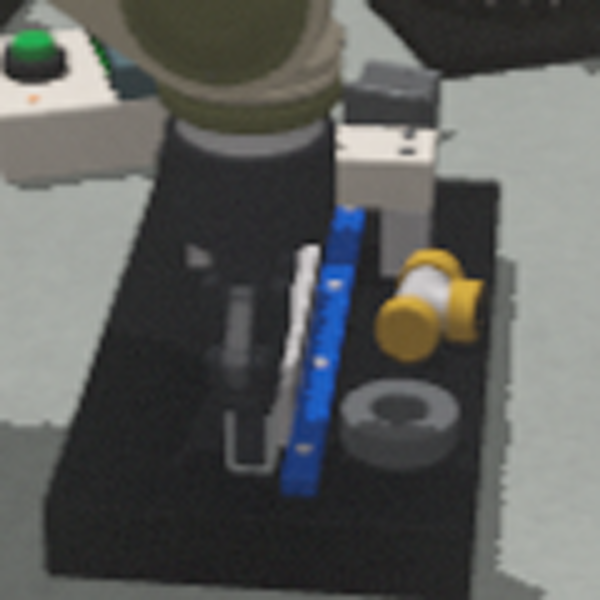

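```bash
python3 -m crank '[{"jaw":0,"x":-0.1,"y":0.8,"z":0,"wx":0,"wy":-0.3,"wz":0},{"jaw":0,"x":-0.15,"y":1.5,"z":0,"wx":0,"wy":-0.3,"wz":0},{"jaw":0,"x":-0.15,"y":2,"z":0,"wx":0,"wy":-0.3,"wz":0},{"jaw":0,"x":-0.15,"y":2.5,"z":0,"wx":0,"wy":-0.3,"wz":0},{"jaw":0,"x":-0.15,"y":3,"z":0,"wx":0,"wy":-0.3,"wz":0},{"jaw":0,"x":-0.15,"y":3.5,"z":0,"wx":0,"wy":-0.3,"wz":0},{"jaw":0,"x":-0.15,"y":4.1,"z":0,"wx":0,"wy":-0.3,"wz":0},{"jaw":0,"x":-0.15,"y":4.7,"z":0,"wx":0,"wy":-0.3,"wz":0},{"jaw":0,"x":-0.15,"y":5.3,"z":0,"wx":0,"wy":-0.3,"wz":0},{"jaw":0,"x":-0.15,"y":5.8,"z":0,"wx":0,"wy":-0.3,"wz":0}]'
python3 - <<'E'
from h import *
go((-84.5,2),27,0,0)
c=viewer.read_camera("side");im=c["image"]
cv2.imwrite("pics/s11.png",cv2.resize(im[130:250,270:390],(600,600),interpolation=cv2.INTER_CUBIC))
E
```

```text
time: 11.05
eef_pos: [554.0, -41.1, 27.0]
orientation: [0.13, 0.992, -0.0, 0.0]
force: [-1.9, -4.7, 1.3]
grip_width: 0.002
t 11.05 stn now [[-171.6    2. ]] z 27.0 F [-1.9 -4.7  1.3] gw 0.002
d cm [-0.03  8.71 -0.01] turn deg [-0.05  0.03  0.15]
```

View pics/s11.png

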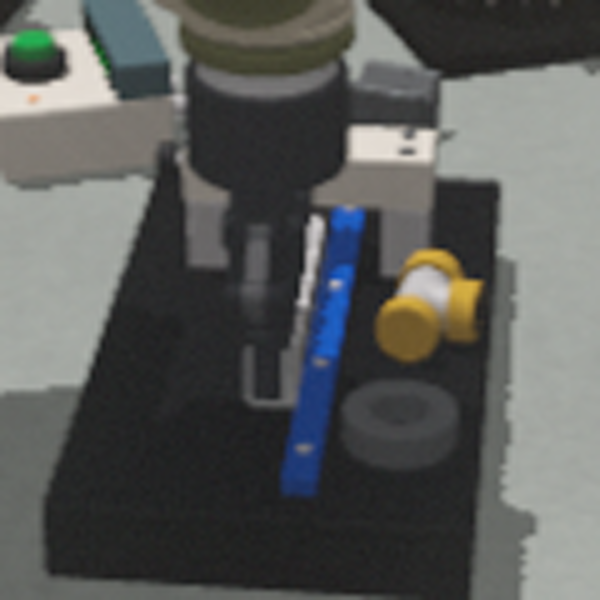

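```bash
python3 -m crank '[{"jaw":0,"x":0,"y":0.5,"z":0,"wx":0,"wy":0,"wz":0},{"jaw":0,"x":0,"y":1,"z":0,"wx":0,"wy":0,"wz":0},{"jaw":0,"x":0,"y":1.5,"z":0,"wx":0,"wy":0,"wz":0},{"jaw":0,"x":0,"y":2.1,"z":0,"wx":0,"wy":0,"wz":0},{"jaw":0,"x":0,"y":2.7,"z":0,"wx":0,"wy":0,"wz":0},{"jaw":0,"x":0,"y":3.3,"z":0,"wx":0,"wy":0,"wz":0},{"jaw":0,"x":0,"y":3.9,"z":0,"wx":0,"wy":0,"wz":0},{"jaw":0,"x":0,"y":4.5,"z":0,"wx":0,"wy":0,"wz":0},{"jaw":0,"x":0,"y":5,"z":0,"wx":0,"wy":0,"wz":0},{"jaw":0,"x":0,"y":5.4,"z":0,"wx":0,"wy":0,"wz":0}]'
python3 - <<'E'
from h import *
go((-84.5,2),27,0,0)
c=viewer.read_camera("side");im=c["image"]
cv2.imwrite("pics/s12.png",cv2.resize(im[130:250,270:390],(600,600),interpolation=cv2.INTER_CUBIC))
c=viewer.read_camera("top");im=c["image"]
cv2.imwrite("pics/t12.png",cv2.resize(im[110:240,220:400],(792,572),interpolation=cv2.INTER_CUBIC))
E
```

```text
time: 11.93
eef_pos: [567.9, 11.0, 26.9]
orientation: [0.13, 0.992, -0.0, 0.0]
force: [-0.9, -5.0, 3.3]
grip_width: -0.004
t 11.93 stn now [[-117.8    2.2]] z 26.9 F [-0.9 -5.   3.3] gw -0.004
d cm [-0.03  3.33 -0.01] turn deg [-0.04  0.02  0.15]
```

View pics/s12.png

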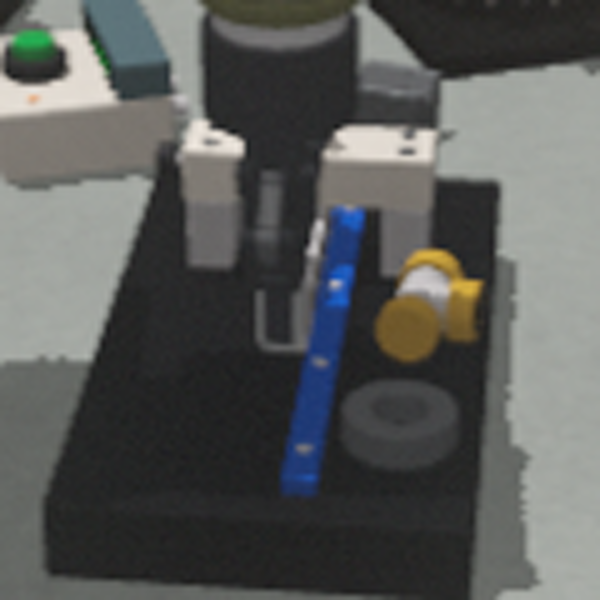

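View pics/t12.png

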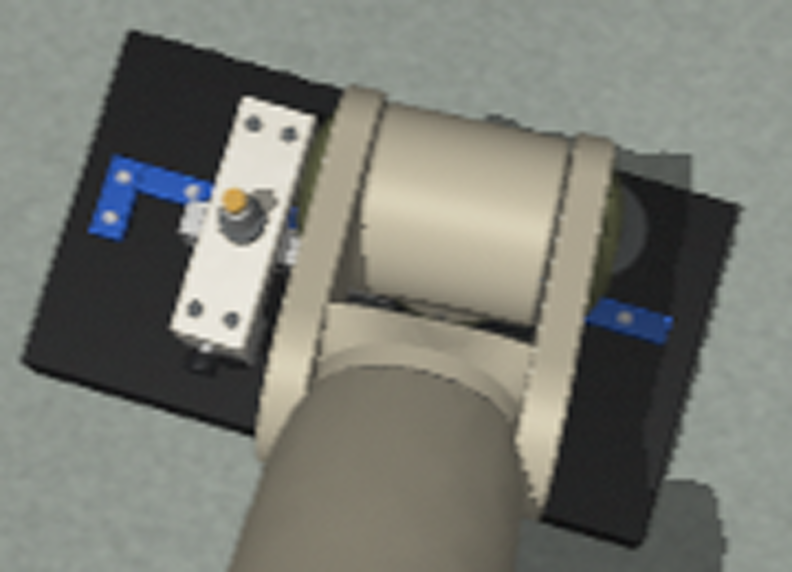

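Run:
```python
from h import *
c=viewer.read_camera("side")
o=telemetry.observe(); r=R.from_quat(o["orientation"])
for z in (-37,-100,-150,-180,-200,-220,-250): print(z,(o["eef_pos"][2]-z).round(),((proj(c,o["eef_pos"]+r.apply([0,0,z]))-[270,130])*5).round(0).tolist())
im=c["image"]; cv2.imwrite("pics/s13.png",cv2.resize(im[50:200,230:430],(800,600),interpolation=cv2.INTER_CUBIC))
```

```text
-37 64.0 [[276.0, 343.0]]
-100 127.0 [[276.0, 232.0]]
-150 177.0 [[276.0, 139.0]]
-180 207.0 [[275.0, 82.0]]
-200 227.0 [[275.0, 43.0]]
-220 247.0 [[275.0, 3.0]]
-250 277.0 [[275.0, -57.0]]
```

View pics/s13.png

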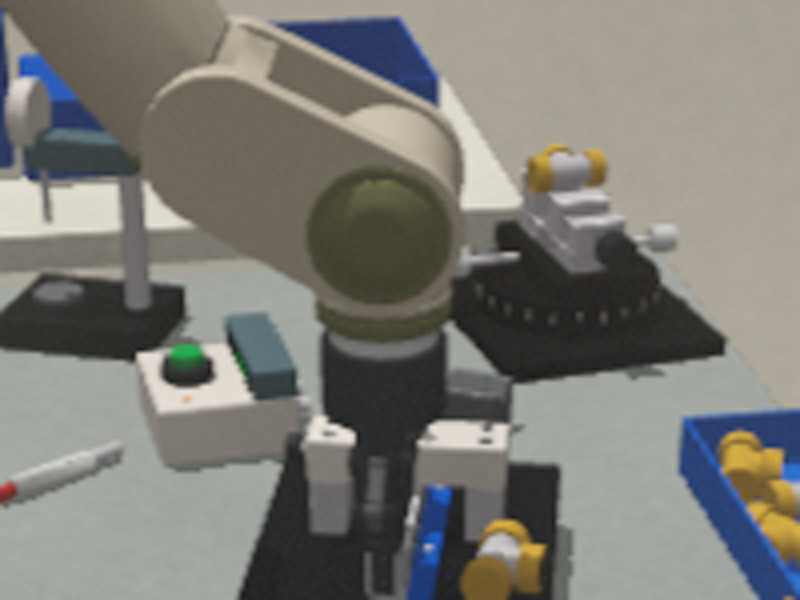

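```bash
python3 -m crank '[{"jaw":0,"x":0,"y":0.5,"z":0,"wx":0,"wy":0,"wz":0},{"jaw":0,"x":0,"y":1,"z":0,"wx":0,"wy":0,"wz":0},{"jaw":0,"x":0,"y":1.5,"z":0,"wx":0,"wy":0,"wz":0},{"jaw":0,"x":0,"y":1.9,"z":0,"wx":0,"wy":0,"wz":0},{"jaw":0,"x":0,"y":2.3,"z":0,"wx":0,"wy":0,"wz":0},{"jaw":0,"x":0,"y":2.5,"z":0,"wx":0,"wy":0,"wz":0},{"jaw":0,"x":0,"y":2.7,"z":0,"wx":0,"wy":0,"wz":0},{"jaw":0,"x":0,"y":2.8,"z":0,"wx":0,"wy":0,"wz":0},{"jaw":0,"x":0,"y":2.9,"z":0,"wx":0,"wy":0,"wz":0},{"jaw":0,"x":0,"y":2.95,"z":0,"wx":0,"wy":0,"wz":0}]'
python3 -c "
from h import *
go((-84.5,2),27,0,0)"
python3 -m crank '[{"jaw":0,"x":0,"y":0.03,"z":0,"wx":0,"wy":0,"wz":0},{"jaw":0,"x":0,"y":0.06,"z":0,"wx":0,"wy":0,"wz":0},{"jaw":0,"x":0,"y":0.09,"z":0,"wx":0,"wy":0,"wz":0},{"jaw":0,"x":0,"y":0.12,"z":0,"wx":0,"wy":0,"wz":0},{"jaw":0,"x":0,"y":0.15,"z":0,"wx":0,"wy":0,"wz":0},{"jaw":0,"x":0,"y":0.18,"z":0,"wx":0,"wy":0,"wz":0},{"jaw":0,"x":0,"y":0.2,"z":0,"wx":0,"wy":0,"wz":0},{"jaw":0,"x":0,"y":0.2,"z":0,"wx":0,"wy":0,"wz":0},{"jaw":0,"x":0,"y":0.2,"z":0,"wx":0,"wy":0,"wz":0},{"jaw":0,"x":0,"y":0.2,"z":0,"wx":0,"wy":0,"wz":0}]'
python3 - <<'E'
from h import *
go((-84.5,2),27,0,0)
c=viewer.read_camera("top");im=c["image"]
cv2.imwrite("pics/t14.png",cv2.resize(im[120:200,220:320],(750,600),interpolation=cv2.INTER_CUBIC))
E
```

```text
time: 12.92
eef_pos: [575.3, 39.5, 26.7]
orientation: [0.13, 0.991, 0.0, -0.0]
force: [-0.6, -4.2, -0.3]
grip_width: -0.005
t 12.92 stn now [[-88.3   2.5]] z 26.7 F [-0.6 -4.2 -0.3] gw -0.005
d cm [-0.05  0.38 -0.03] turn deg [ 0.   -0.01  0.14]
time: 13.75
eef_pos: [575.9, 41.5, 26.7]
orientation: [0.13, 0.991, 0.0, -0.0]
force: [-0.4, -2.4, -1.6]
grip_width: -0.002
t 13.75 stn now [[-86.2   2.4]] z 26.7 F [-0.4 -2.4 -1.6] gw -0.002
d cm [-0.05  0.17 -0.03] turn deg [ 0.01 -0.    0.14]
```

View pics/t14.png

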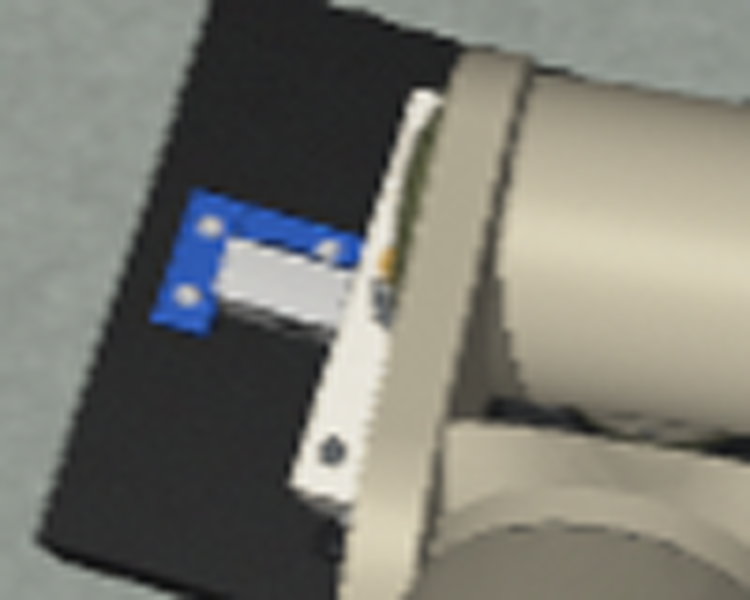

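The bar's front end is now nearly at the stop, at crop px (215,270). I'll creep forward until the force rises.

```bash
python3 -m crank '[{"jaw":0,"x":0,"y":0.03,"z":0,"wx":0,"wy":0,"wz":0},{"jaw":0,"x":0,"y":0.06,"z":0,"wx":0,"wy":0,"wz":0},{"jaw":0,"x":0,"y":0.09,"z":0,"wx":0,"wy":0,"wz":0},{"jaw":0,"x":0,"y":0.12,"z":0,"wx":0,"wy":0,"wz":0},{"jaw":0,"x":0,"y":0.15,"z":0,"wx":0,"wy":0,"wz":0},{"jaw":0,"x":0,"y":0.15,"z":0,"wx":0,"wy":0,"wz":0},{"jaw":0,"x":0,"y":0.15,"z":0,"wx":0,"wy":0,"wz":0},{"jaw":0,"x":0,"y":0.15,"z":0,"wx":0,"wy":0,"wz":0},{"jaw":0,"x":0,"y":0.15,"z":0,"wx":0,"wy":0,"wz":0},{"jaw":0,"x":0,"y":0.15,"z":0,"wx":0,"wy":0,"wz":0}]'
python3 -c "
from h import *
go((-84.5,2),27,0,0)"
```

```text
time: 14.63
eef_pos: [576.3, 42.9, 26.7]
orientation: [0.13, 0.991, 0.0, -0.0]
force: [-0.4, -0.8, -1.9]
grip_width: 0.001
t 14.63 stn now [[-84.7   2.5]] z 26.7 F [-0.4 -0.8 -1.9] gw 0.001
d cm [-0.05  0.02 -0.03] turn deg [ 0.01 -0.    0.14]
```

```bash
python3 -m crank '[{"jaw":0,"x":0,"y":0.03,"z":0,"wx":0,"wy":0,"wz":0},{"jaw":0,"x":0,"y":0.06,"z":0,"wx":0,"wy":0,"wz":0},{"jaw":0,"x":0,"y":0.09,"z":0,"wx":0,"wy":0,"wz":0},{"jaw":0,"x":0,"y":0.12,"z":0,"wx":0,"wy":0,"wz":0},{"jaw":0,"x":0,"y":0.15,"z":0,"wx":0,"wy":0,"wz":0},{"jaw":0,"x":0,"y":0.15,"z":0,"wx":0,"wy":0,"wz":0},{"jaw":0,"x":0,"y":0.15,"z":0,"wx":0,"wy":0,"wz":0},{"jaw":0,"x":0,"y":0.15,"z":0,"wx":0,"wy":0,"wz":0},{"jaw":0,"x":0,"y":0.15,"z":0,"wx":0,"wy":0,"wz":0},{"jaw":0,"x":0,"y":0.15,"z":0,"wx":0,"wy":0,"wz":0}]'
python3 - <<'E'
from h import *
go((-84.5,2),27,0,0)
c=viewer.read_camera("top");im=c["image"]
cv2.imwrite("pics/t15.png",cv2.resize(im[120:200,220:320],(750,600),interpolation=cv2.INTER_CUBIC))
E
```

```text
time: 15.47
eef_pos: [576.7, 44.3, 26.8]
orientation: [0.13, 0.991, 0.0, 0.0]
force: [-0.5, -3.2, -1.4]
grip_width: -0.003
t 15.47 stn now [[-83.3   2.4]] z 26.8 F [-0.5 -3.2 -1.4] gw -0.003
d cm [-0.04 -0.12 -0.02] turn deg [0.   0.01 0.14]
```

View pics/t15.png

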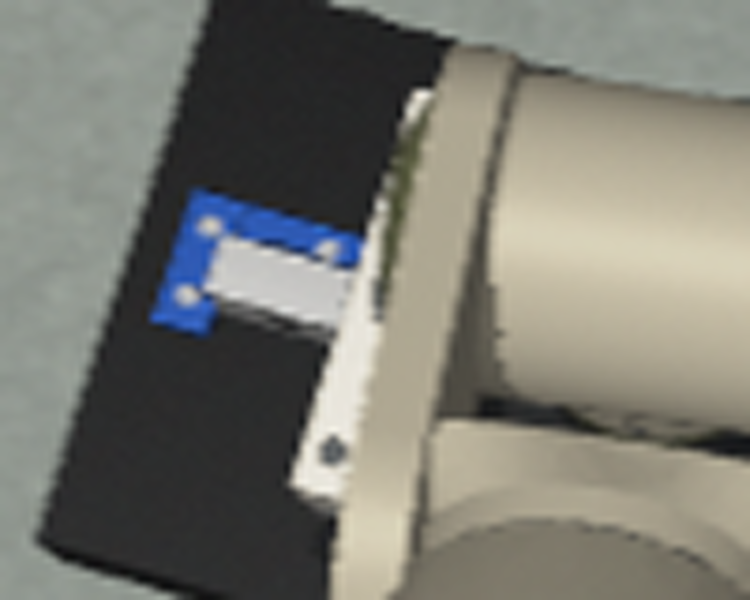

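```bash
python3 -m crank '[{"jaw":0,"x":0,"y":0.03,"z":0,"wx":0,"wy":0,"wz":0},{"jaw":0,"x":0,"y":0.06,"z":0,"wx":0,"wy":0,"wz":0},{"jaw":0,"x":0,"y":0.09,"z":0,"wx":0,"wy":0,"wz":0},{"jaw":0,"x":0,"y":0.12,"z":0,"wx":0,"wy":0,"wz":0},{"jaw":0,"x":0,"y":0.15,"z":0,"wx":0,"wy":0,"wz":0},{"jaw":0,"x":0,"y":0.15,"z":0,"wx":0,"wy":0,"wz":0},{"jaw":0,"x":0,"y":0.15,"z":0,"wx":0,"wy":0,"wz":0},{"jaw":0,"x":0,"y":0.15,"z":0,"wx":0,"wy":0,"wz":0},{"jaw":0,"x":0,"y":0.15,"z":0,"wx":0,"wy":0,"wz":0},{"jaw":0,"x":0,"y":0.15,"z":0,"wx":0,"wy":0,"wz":0}]'
python3 -c "
from h import *
go((-84.5,2),27,0,0)"
```

```text
time: 16.35
eef_pos: [576.7, 44.4, 26.8]
orientation: [0.13, 0.991, -0.001, -0.0]
force: [-3.3, -10.6, -0.4]
grip_width: -0.002
t 16.35 stn now [[-83.2   2.4]] z 26.8 F [ -3.3 -10.6  -0.4] gw -0.002
d cm [-0.04 -0.13 -0.02] turn deg [-0.13 -0.02  0.13]
```

```bash
python3 -m crank '[{"jaw":0,"x":0,"y":-0.5,"z":0,"wx":0,"wy":0,"wz":0},{"jaw":0,"x":0,"y":-1.5,"z":0,"wx":0,"wy":0,"wz":0},{"jaw":0,"x":0,"y":-2.5,"z":-0.5,"wx":0,"wy":0,"wz":0},{"jaw":0,"x":0,"y":-2.5,"z":-3,"wx":0,"wy":0,"wz":0},{"jaw":0,"x":0,"y":-2.5,"z":-6,"wx":0,"wy":0,"wz":0},{"jaw":0,"x":2,"y":-2.5,"z":-9,"wx":0,"wy":0,"wz":0},{"jaw":0,"x":5,"y":-2.5,"z":-10,"wx":0,"wy":0,"wz":0},{"jaw":0,"x":8,"y":-2.5,"z":-10,"wx":0,"wy":0,"wz":0},{"jaw":0,"x":11,"y":-2.5,"z":-10,"wx":0,"wy":0,"wz":0},{"jaw":0,"x":13,"y":-2.5,"z":-10,"wx":0,"wy":0,"wz":0}]'
python3 - <<'E'
from h import *
b=stn([[471.6,398.8]],S)[0]; print(b)
go(b,80,0,0)
c=viewer.read_camera("top");im=c["image"]
cv2.imwrite("pics/t16.png",cv2.resize(im[120:240,220:380],(800,600),interpolation=cv2.INTER_CUBIC))
c=viewer.read_camera("side");im=c["image"]
cv2.imwrite("pics/s16.png",cv2.resize(im[130:250,270:390],(600,600),interpolation=cv2.INTER_CUBIC))
E
```

```text
time: 17.18
eef_pos: [442.5, 55.4, 127.3]
orientation: [0.13, 0.991, 0.0, 0.0]
force: [0.8, 0.9, -0.9]
grip_width: -0.0
[231.58419964 196.20310517]
t 17.18 stn now [[-107.5  134.9]] z 127.3 F [ 0.8  0.9 -0.9] gw -0.0
d cm [ 6.05 33.92  4.75] turn deg [0.03 0.01 0.14]
```

View pics/t16.png

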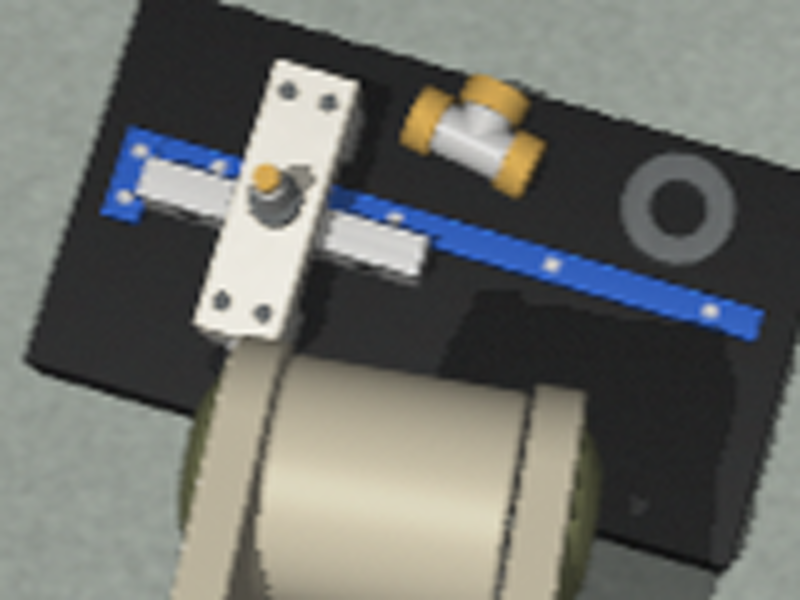

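View pics/s16.png

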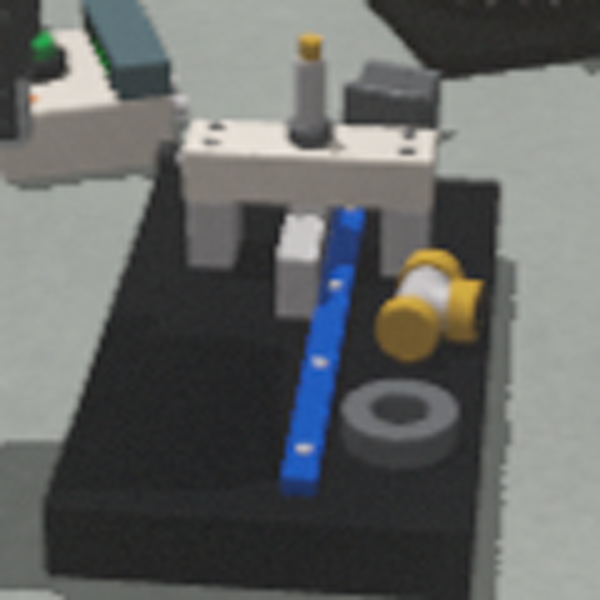

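```bash
cat > m.py <<'E'
from h import *
c=viewer.read_camera("top");im=c["image"]
m=mask(im,"white"); m2=np.zeros_like(m); m2[140:180,240:310]=m[140:180,240:310]
n,l,st,ce=cv2.connectedComponentsWithStats(m2)
P=[]
for i in range(1,n):
    if st[i,4]<40: continue
    p=np.argwhere(l==i)[:,::-1]; w=stn(cast(c,p,86),S); print(st[i].tolist(),w.min(0).round(1),w.max(0).round(1),w.mean(0).round(1))
    if st[i,4]<400: P.append(w)
P=np.vstack(P).astype(np.float32); r=cv2.minAreaRect(P); print("bar",r)
mb=mask(im,"blue"); q=np.argwhere(mb[140:200,235:380])[:,::-1]+[235,140]; w=stn(cast(c,q,60),S); print("blue",w.min(0),w.max(0))
f=w[(w[:,0]>-230)&(w[:,0]<-80)]; print("fence rect",cv2.minAreaRect(f.astype(np.float32)))
E
python3 m.py
```

```text
[244, 140, 47, 40, 750] [-16.  -64.1] [76.6 47. ] [13.9 -6.1]
[285, 162, 20, 13, 156] [-69.8 -11.2] [-23.6   8. ] [-46.5  -1.5]
bar ((-46.69768524169922, -1.4832487106323242), (19.202014923095703, 46.18134307861328), 89.57981872558594)
blue [-235.34969246  -27.80229714] [89.33254439 18.62937133]
fence rect ((-155.06341552734375, -19.314390182495117), (149.2283935546875, 16.983394622802734), 0.03039638325572014)
```

```bash
python3 -m crank '[{"jaw":0,"x":1,"y":3,"z":0,"wx":0,"wy":0,"wz":0},{"jaw":0,"x":2,"y":7,"z":0,"wx":0,"wy":0,"wz":0},{"jaw":0,"x":3,"y":11,"z":0,"wx":0,"wy":0,"wz":0},{"jaw":0,"x":4,"y":15,"z":0,"wx":0,"wy":0,"wz":0},{"jaw":0,"x":5,"y":19,"z":0,"wx":0,"wy":0,"wz":0},{"jaw":0,"x":6,"y":23,"z":0,"wx":0,"wy":0,"wz":0},{"jaw":0,"x":6,"y":27,"z":0,"wx":0,"wy":0,"wz":0},{"jaw":0,"x":6,"y":31,"z":1,"wx":0,"wy":0,"wz":0},{"jaw":0,"x":6,"y":33.5,"z":2.5,"wx":0,"wy":0,"wz":0},{"jaw":0,"x":6,"y":33.9,"z":4,"wx":0,"wy":0,"wz":0}]'
python3 - <<'E'
from h import *
b=stn([[471.6,398.8]],S)[0]
go(b,30,0,0)
c=viewer.read_camera("side");im=c["image"]
cv2.imwrite("pics/s17.png",cv2.resize(im[90:190,230:330],(600,600),interpolation=cv2.INTER_CUBIC))
E
python3 m.py
```

```text
time: 18.17
eef_pos: [476.2, 402.2, 85.8]
orientation: [0.129, 0.992, 0.001, 0.001]
force: [-1.1, 0.1, -0.0]
grip_width: 0.0
t 18.17 stn now [[236.  192.6]] z 85.8 F [-1.1  0.1 -0. ] gw 0.0
d cm [ 0.37 -0.46  5.58] turn deg [0.16 0.09 0.29]
[244, 140, 47, 40, 765] [-16.1 -64.1] [76.6 47. ] [14.1 -6. ]
[285, 162, 21, 13, 160] [-69.8 -11.2] [-23.6   8.5] [-46.7  -1.4]
bar ((-46.686100006103516, -1.3863067626953125), (19.612869262695312, 46.20219421386719), 89.89286804199219)
blue [-235.34969246  -27.88949703] [89.33254439 18.62937133]
fence rect ((-155.0699462890625, -19.292381286621094), (17.087919235229492, 149.22763061523438), 89.95197296142578)
```

View pics/s17.png

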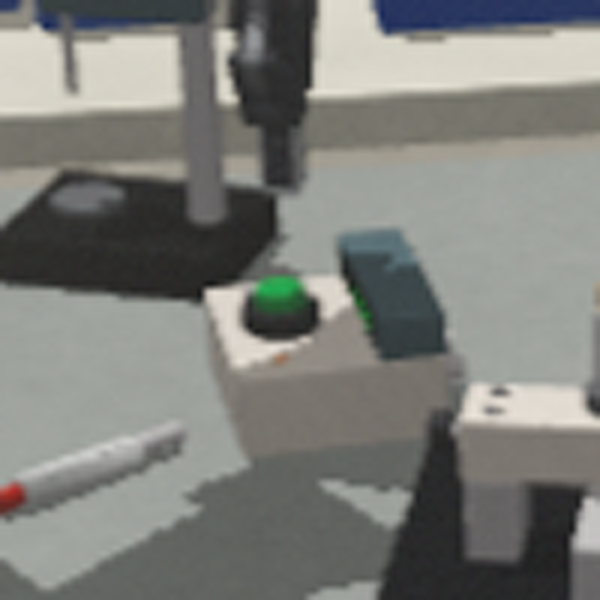

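```bash
python3 -m crank '[{"jaw":0,"x":0,"y":0,"z":0.5,"wx":0,"wy":0,"wz":0},{"jaw":0,"x":0,"y":0,"z":1.2,"wx":0,"wy":0,"wz":0},{"jaw":0,"x":0,"y":0,"z":2,"wx":0,"wy":0,"wz":0},{"jaw":0,"x":0,"y":0,"z":2.8,"wx":0,"wy":0,"wz":0},{"jaw":0,"x":0,"y":0,"z":3.5,"wx":0,"wy":0,"wz":0},{"jaw":0,"x":0,"y":0,"z":4,"wx":0,"wy":0,"wz":0},{"jaw":0,"x":0,"y":0,"z":4.4,"wx":0,"wy":0,"wz":0},{"jaw":0,"x":0,"y":0,"z":4.6,"wx":0,"wy":0,"wz":0},{"jaw":0,"x":0,"y":0,"z":4.6,"wx":0,"wy":0,"wz":0},{"jaw":0,"x":0,"y":0,"z":4.6,"wx":0,"wy":0,"wz":0}]'
python3 - <<'E'
from h import *
b=stn([[471.6,398.8]],S)[0]
go(b,26,0,0)
c=viewer.read_camera("side");im=c["image"]
cv2.imwrite("pics/s18.png",cv2.resize(im[110:170,240:300],(600,600),interpolation=cv2.INTER_CUBIC))
E
```

```text
time: 19.1
eef_pos: [474.6, 398.2, 40.9]
orientation: [0.13, 0.991, 0.0, 0.0]
force: [-0.1, -0.5, 0.1]
grip_width: -0.002
t 19.1 stn now [[231.8 193.1]] z 40.9 F [-0.1 -0.5  0.1] gw -0.002
d cm [ 0.31 -0.02  1.49] turn deg [0.01 0.01 0.14]
```

View pics/s18.png

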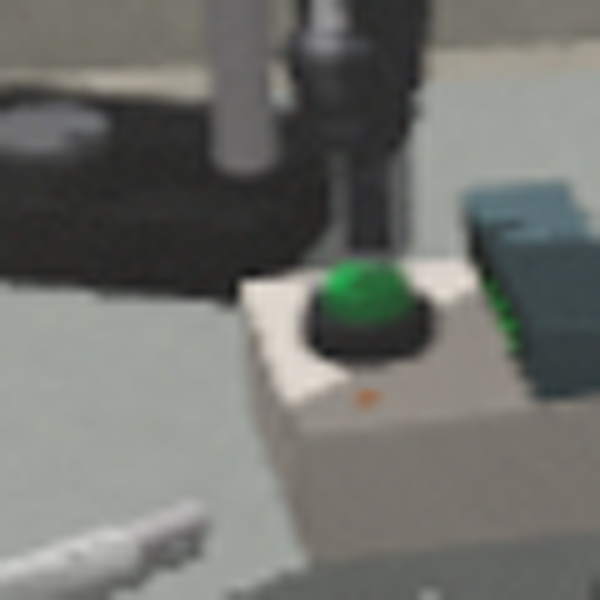

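```bash
python3 -m crank '[{"jaw":0,"x":0.2,"y":0,"z":0.2,"wx":0,"wy":0,"wz":0},{"jaw":0,"x":0.2,"y":0,"z":0.4,"wx":0,"wy":0,"wz":0},{"jaw":0,"x":0.2,"y":0,"z":0.6,"wx":0,"wy":0,"wz":0},{"jaw":0,"x":0.2,"y":0,"z":0.8,"wx":0,"wy":0,"wz":0},{"jaw":0,"x":0.2,"y":0,"z":0.95,"wx":0,"wy":0,"wz":0},{"jaw":0,"x":0.2,"y":0,"z":1.1,"wx":0,"wy":0,"wz":0},{"jaw":0,"x":0.2,"y":0,"z":1.2,"wx":0,"wy":0,"wz":0},{"jaw":0,"x":0.2,"y":0,"z":1.3,"wx":0,"wy":0,"wz":0},{"jaw":0,"x":0.2,"y":0,"z":1.3,"wx":0,"wy":0,"wz":0},{"jaw":0,"x":0.2,"y":0,"z":1.3,"wx":0,"wy":0,"wz":0}]'
python3 - <<'E'
from h import *
b=stn([[471.6,398.8]],S)[0]
go(b,26,0,0)
c=viewer.read_camera("side");im=c["image"]
cv2.imwrite("pics/s19.png",cv2.resize(im[110:170,240:300],(600,600),interpolation=cv2.INTER_CUBIC))
E
```

```text
time: 19.98
eef_pos: [472.5, 398.7, 28.0]
orientation: [0.13, 0.991, 0.0, 0.0]
force: [-2.7, -0.3, 5.2]
grip_width: -0.0
t 19.98 stn now [[231.8 195.3]] z 28.0 F [-2.7 -0.3  5.2] gw -0.0
d cm [ 0.09 -0.02  0.2 ] turn deg [0.01 0.   0.14]
```

View pics/s19.png

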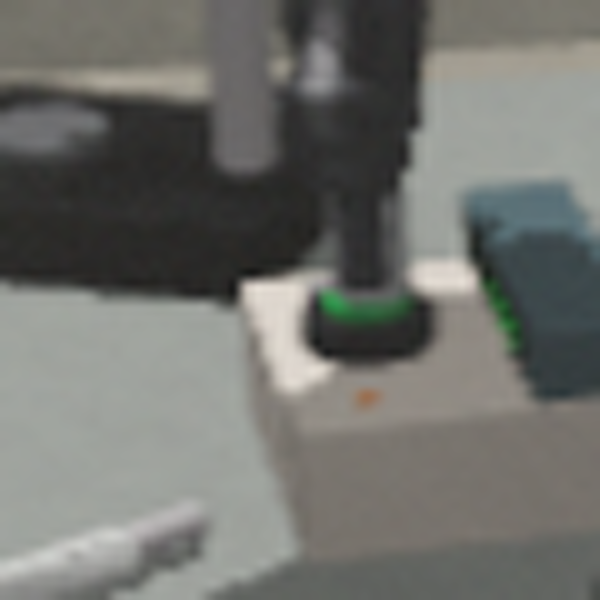

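The button is down with 5 N on it. I'll push a little further until it bottoms out.

```bash
python3 -m crank '[{"jaw":0,"x":0,"y":0,"z":0.05,"wx":0,"wy":0,"wz":0},{"jaw":0,"x":0,"y":0,"z":0.1,"wx":0,"wy":0,"wz":0},{"jaw":0,"x":0,"y":0,"z":0.15,"wx":0,"wy":0,"wz":0},{"jaw":0,"x":0,"y":0,"z":0.2,"wx":0,"wy":0,"wz":0},{"jaw":0,"x":0,"y":0,"z":0.25,"wx":0,"wy":0,"wz":0},{"jaw":0,"x":0,"y":0,"z":0.25,"wx":0,"wy":0,"wz":0},{"jaw":0,"x":0,"y":0,"z":0.25,"wx":0,"wy":0,"wz":0},{"jaw":0,"x":0,"y":0,"z":0.25,"wx":0,"wy":0,"wz":0},{"jaw":0,"x":0,"y":0,"z":0.25,"wx":0,"wy":0,"wz":0},{"jaw":0,"x":0,"y":0,"z":0.25,"wx":0,"wy":0,"wz":0}]'
python3 - <<'E'
from h import *
c=viewer.read_camera("side");im=c["image"]
cv2.imwrite("pics/s20.png",cv2.resize(im[110:170,240:300],(600,600),interpolation=cv2.INTER_CUBIC))
E
```

```text
time: 20.87
eef_pos: [472.7, 398.8, 27.7]
orientation: [0.13, 0.992, 0.001, 0.001]
force: [-7.2, -3.1, 22.4]
grip_width: -0.0
```

View pics/s20.png

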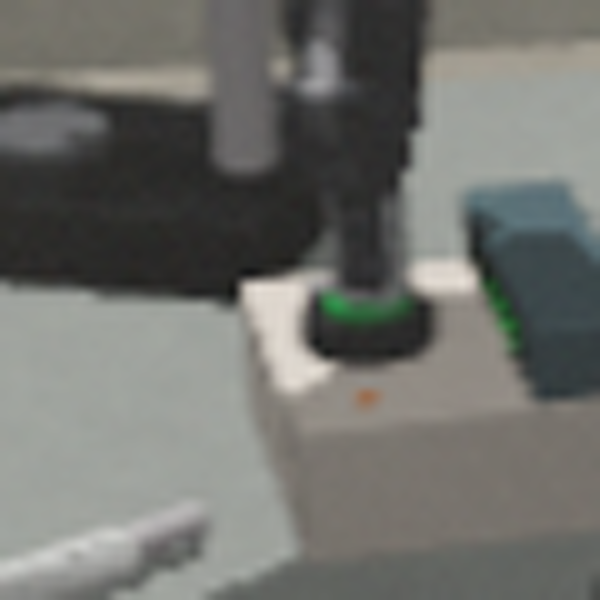

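It bottomed out: 22 N with no further travel, and the tip at z≈64.5. Now I'll lift off.

```bash
python3 -m crank '[{"jaw":0,"x":0,"y":0,"z":-0.5,"wx":0,"wy":0,"wz":0},{"jaw":0,"x":0,"y":0,"z":-1,"wx":0,"wy":0,"wz":0},{"jaw":0,"x":0,"y":0,"z":-2,"wx":0,"wy":0,"wz":0},{"jaw":0,"x":0,"y":0,"z":-4,"wx":0,"wy":0,"wz":0},{"jaw":0,"x":0,"y":0,"z":-6,"wx":0,"wy":0,"wz":0},{"jaw":0,"x":0,"y":0,"z":-8,"wx":0,"wy":0,"wz":0},{"jaw":0,"x":0,"y":0,"z":-9,"wx":0,"wy":0,"wz":0},{"jaw":0,"x":0,"y":0,"z":-10,"wx":0,"wy":0,"wz":0},{"jaw":0,"x":0,"y":0,"z":-10,"wx":0,"wy":0,"wz":0},{"jaw":0,"x":0,"y":0,"z":-10,"wx":0,"wy":0,"wz":0}]'
python3 m.py
python3 - <<'E'
from h import *
c=viewer.read_camera("side");im=c["image"]
cv2.imwrite("pics/s21.png",cv2.resize(im[90:240,230:430],(800,600),interpolation=cv2.INTER_CUBIC))
c=viewer.read_camera("top");im=c["image"]
cv2.imwrite("pics/t21.png",im)
E
```

```text
time: 21.75
eef_pos: [472.5, 398.6, 124.8]
orientation: [0.13, 0.991, -0.0, -0.0]
force: [0.5, -0.7, 0.1]
grip_width: -0.002
[244, 140, 47, 40, 764] [-16.1 -64.1] [76.6 47. ] [14.  -6.1]
[285, 162, 21, 13, 160] [-69.8 -11.2] [-23.6   8.5] [-46.7  -1.4]
bar ((-46.686100006103516, -1.3863067626953125), (19.612869262695312, 46.20219421386719), 89.89286804199219)
blue [-235.34969246  -27.88949703] [89.33254439 18.62937133]
fence rect ((-155.0699462890625, -19.292381286621094), (17.087919235229492, 149.22763061523438), 89.95197296142578)
```

View pics/s21.png

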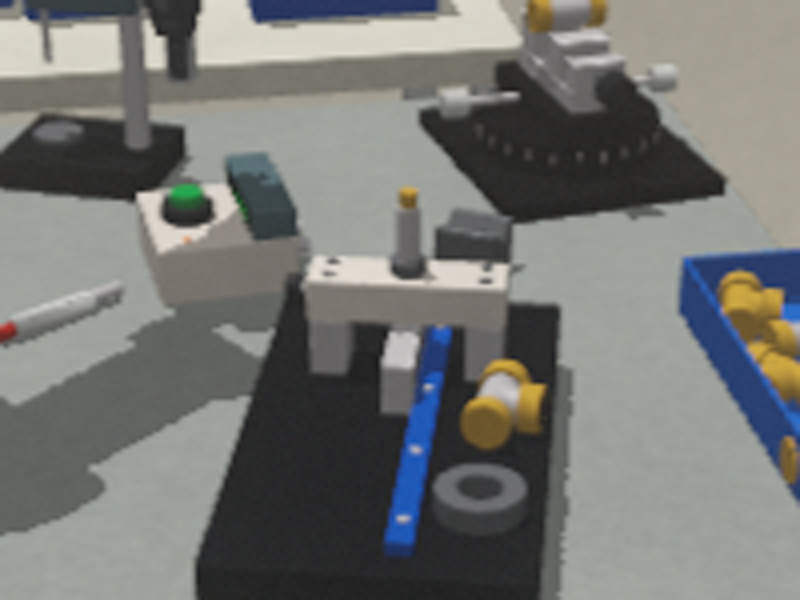

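View pics/t21.png

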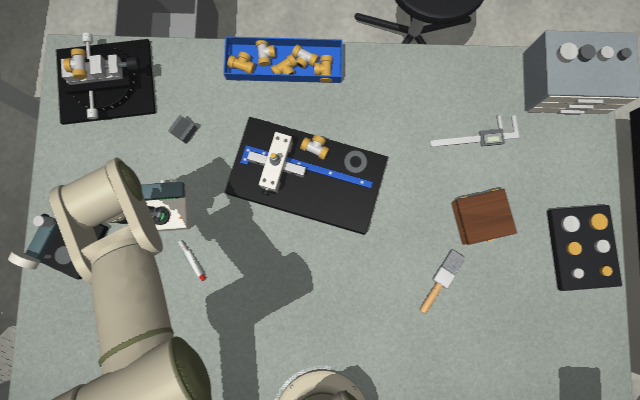

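The button is up again at crop px (186,195). The bar is home with its rear end near station x -70, flush on the fence, and nothing else has moved. Handing in.

```bash
python3 -c "
from station import env,telemetry
print(env.close_job()); print(telemetry.observe()['time'])"
```

```text
the job is handed in; nothing more can be done
None
the job is handed in; nothing more can be done
```

The bar is home under the bridge and the zero button has been pressed fully down and is up again. I handed the job in shortly after the last reading at 21.75 s, well inside the 64 s limit; no verdict is reported.

- **Bar to the fence:** I pushed it sideways with both opened fingertips low down until it met the fence. The force rose to about 10 N with no further movement.
- **Bar to the stop:** I then pushed its end with the closed fingertips until it met the stop, at about 11 N with no further movement.
- **Button:** I pressed it until it bottomed out at about 22 N. The tip ended 5–6 mm below the button's given top height, and I then lifted clear.

**Last camera check:**
- The bar's exposed rear end is at station x -69.8 mm, against -70 expected.
- Its mid-line is about 0.1 mm from its correct place beside the fence, and it is parallel within 0.2 degrees.
- The button looks up, the loose things look unmoved, and the force on the tool is about zero.

**Checks that disagreed:**
- In the images the real fingertips sat about 37 mm (shut) to 50 mm (open) behind the reported TCP. I worked from the images, and the heights at contact agreed with them.
- My estimated station frame was about 1.3 mm off in y, so I measured the bar against the fence in the image instead.
- The side camera put the button about 5 mm away from where the top camera did. I used the top camera's position, and the button pressed normally.

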